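Feed the brass box feet into the bench tumbler and start it

ROBOT

A 6-joint arm with a two-finger parallel gripper is mounted at the origin on a cart in front of the work surface, level with it; the furniture and walls round the work are solid. World frame = base frame: x ahead of the robot, y to its left, z up, the work surface at z = 0. Lengths are in m, angles in degrees, forces in N, time in s.
With the tool pointing down it reaches from about 0.4 to 0.825 m from the base axis. Payload 7 kg.
Tool frame: the origin (TCP) lies at the centre of the arm's flange, where the gripper is bolted on; the fingertips stand 178 mm ahead of it and the grasp point (between the pads) lies 159 mm ahead of it (tip_reach is the distance from the TCP to the fingertips, in m); z points along the fingers, y is the line along which they close (so a half turn about z gives the same grasp; the last joint's range is limited). The gripper opens to 88 mm and grips with 3 to 60 N. Pads are 19 mm wide; open, the fingers measure 130 mm over their backs; the gripper's body (78 mm by 193 mm) begins 47 mm behind the grasp point.
Start: joints at [-50.93, 20.546, 0.682, 0, -70.136, -16.507], TCP at [0.259, -0.623, 0.405] pointing down, gripper open.
Joint ranges: [-176.03, 176.03], [-82.01, 121.73], [-58.28, 71.71], [-173.87, 95.51], [-174.79, -0.11], [-173.66, 173.66]. Speed limits (degrees/s): [136.94, 136.94, 172.46, 180, 180, 180].

INTERFACE

Orientations are given as [roll, pitch, yaw] about the fixed x, y, z axes, in that order (R = Rz(yaw) Ry(pitch) Rx(roll)).
In Python, from plant import * gives the robot as it stands.
- The arm moves only by the shell command python3 -m handwheel 'ROWS'. ROWS is JSON, a list of rows, each a list of 7 numbers: the opening, from -1 (shut) to 1 (fully open), then the shift along the tool's x, y, z as a fraction of full scale, then the turn, a rotation vector about the tool's x, y, z as a fraction of full scale. A call has 1 to 5 rows; each row shifts and turns the commanded pose from where the row before left it, along the tool's axes as they then stand; what a row does not reach is not made up. Full scale, the value 1, is 0.025 m for a shift and 6 degrees for a turn. A row lasts 1/8 s, in which the tool goes at most 62.5 mm and 10.7 degrees, less where a joint would pass 70% of its speed; a pose out of reach is approached as far as the arm can. A call with a number of a shift or a turn outside -1 to 1 is refused whole. A call with a gripper value outside its range is refused whole. The fingers move at their own pace and stop on an object; the grip force is fixed at half the most. Time passes only in rows, so rows that do not move let the fingers close. It gives the time, the measured TCP pose, the force, the opening and the grip force at its end, in the units of the state.
- get_obs(): the state, without advancing time (a new reading comes with each control period).
- snapshot(name): name is "scene" or "side" or "wrist"; returns a dict with "color" (420x560x3 uint8, red, green, blue), "fx", "fy", "cx", "cy" (pixels), "R" (3x3) and "t" (3): a world point X has camera coordinates R X + t; the wrist camera has in their place "tool_from_camera" (4x4, takes a point from camera to tool coordinates, whose origin is the TCP and whose axes are the flange's). Camera axes: x right, y down, z forward; pixel columns grow to the right and rows downward; lengths in m; the calibration is good to about 2 mm. A picture is of the moment at which its call begins: read the wrist's pose just before it. There is no depth.
- close_job(): hands the job in; it is judged then, once.
The state is a dict: "clock": time; "joint_pos": joint angles; "qvel": joint speeds; "tau": joint torques, N m; "tool_pos": TCP position; "orientation": TCP orientation; "force": force on the tool from outside, world axes, zero at the start; "moment": the same for the moment, N m; "opening": finger opening in m; "gripper_force": force on a finger pad.
Only numpy, scipy, OpenCV 4.12 (cv2) and the standard library are available. Lean on these libraries where they do the work, as an engineer would, in place of code of your own. Each camera call takes 0.05 s, during which the arm holds its last target. There are 200 camera calls.

TASK

Load the tumbler for polishing: turn the revolving tray by its knob to bring each brass box foot out from under the dust cover, set the foot in the pocket of the tumbler's feed shuttle and push the sprung shuttle fully home so that the foot drops inside, then let the shuttle come back. Do this for every brass foot there is, leave the steel tin on the tray, and when all the feet are inside press the start plunger on the tumbler's hood fully down and let it go.

Things in the scene. Friction and masses are not known exactly. Their poses are not given: they have to be found in the camera images.
- carousel: fixed base and clear plastic dust cover of the revolving tray. Origin on the bench at the turning axis. The cover (skirt of radius 142 mm, roof at 82 to 86 mm above the bench) encloses the tray except for an open sector of about 120 degrees centred on the base's own -x direction, which faces the robot; things can be taken out only there.
- turntable (a joint): angle of the revolving tray about the vertical axis, rad, counter-clockwise from above, turns endlessly and stays where it is left (friction 0.06 N m). The tray is a disc of radius 130 mm, its top 26 mm above the bench, with a 12 mm high rim and five 12 mm high dividers that part it into five equal open compartments, from the hub (radius 55 mm, as high as the dividers) out to radius 127 mm; at angle 0 a compartment is centred in the opening.
- turntable_knob (a point): centre of the fluted black knob that turns the tray, on the turning axis, clear above the cover: 37 mm in diameter, from 94 to 128 mm above the bench; this point is at 111 mm.
- tumbler: fixed grey bench tumbler, 287 mm long and 140 mm wide, its rear part under a hood. Origin on the bench, straight below the shuttle's pocket at rest; its x axis points from the loading end to the hooded rear and is the shuttle's stroke. Deck 110 mm above the bench, from x = -75 mm; hood from x = 45 to 212 mm, top at 166 mm. The drop hole in the deck is from x = 37 to 93 mm; a foot pushed over it falls down a ramp into the bin below (x up to 204 mm, below z = 104 mm).
- shuttle (a joint): travel of the sprung feed shuttle in m, along the tumbler's x: 0 at rest, 0.065 fully home. The spring returns it when let go; it takes about 3 N to start and 8.5 N at the end.
- shuttle_pocket (a point): centre of the shuttle's open pocket, at the level of the deck that is its floor. The pocket is 46 x 46 mm, its walls (an aluminium plate) rise 13 mm above the deck. Moves with the shuttle; at full stroke it is over the drop hole, under the hood.
- shuttle_push (a point): centre of the front face of the black upright push plate of the shuttle, 30 mm above the deck. The plate is 60 mm wide, 10 mm thick and stands from the shuttle plate to 164 mm above the bench; push this face towards the tumbler's x. Moves with the shuttle; lies 59 mm before the pocket's centre.
- start (a joint): travel of the start plunger in m, downward: 0 up, 0.008 fully down, sprung, 7 N when fully down.
- start_top (a point): centre of the top of the round start plunger (30 mm in diameter), on top of the hood.
- pin_tin: round steel-grey tin, 52 mm in diameter, 34 mm tall, in one compartment of the tray; not to be fed. Origin at the centre of its underside.
- foot_1: brass foot for a small glass box: square plinth 30x30x10 mm with a round turned body above it (29 mm across, widest 18 to 28 mm up, narrow neck at 10 to 14 mm), 34 mm tall, 60 g. Origin at the centre of its underside, z up through the body. One of up to four alike; None if absent. Each starts standing in a compartment of its own on the turntable.
- foot_2: brass foot for a small glass box: square plinth 30x30x10 mm with a round turned body above it (29 mm across, widest 18 to 28 mm up, narrow neck at 10 to 14 mm), 34 mm tall, 60 g. Origin at the centre of its underside, z up through the body. One of up to four alike; None if absent. Each starts standing in a compartment of its own on the turntable.
- foot_3: brass foot for a small glass box: square plinth 30x30x10 mm with a round turned body above it (29 mm across, widest 18 to 28 mm up, narrow neck at 10 to 14 mm), 34 mm tall, 60 g. Origin at the centre of its underside, z up through the body. One of up to four alike; None if absent. Each starts standing in a compartment of its own on the turntable.
- foot_4: brass foot for a small glass box: square plinth 30x30x10 mm with a round turned body above it (29 mm across, widest 18 to 28 mm up, narrow neck at 10 to 14 mm), 34 mm tall, 60 g. Origin at the centre of its underside, z up through the body. One of up to four alike; None if absent. Each starts standing in a compartment of its own on the turntable.
Mind the look-alikes: they are no part of the job. Leave any orange or turquoise look-alike of the foot_1 alone.

How it is judged (in metres and radians):
On the way, in this order (a step that is already met when the one before it is completed fails the run):
1. every brass foot is inside the tumbler and the shuttle is back at rest (x of foot_1 in the frame of tumbler between 0.02 and 0.205 m and y of foot_1 in the frame of tumbler between -0.066 and 0.066 m and z of each of foot_1, foot_2, foot_3, foot_4 in the frame of tumbler below 0.1 m and x of foot_2 in the frame of tumbler between 0.02 and 0.205 m and y of foot_2 in the frame of tumbler between -0.066 and 0.066 m and x of foot_3 in the frame of tumbler between 0.02 and 0.205 m and y of foot_3 in the frame of tumbler between -0.066 and 0.066 m and x of foot_4 in the frame of tumbler between 0.02 and 0.205 m and y of foot_4 in the frame of tumbler between -0.066 and 0.066 m and value of joint shuttle below 0.006 m), for 0.2 s.
2. the start plunger is pressed fully down (value of joint start above 0.0065 m), for 0.1 s.
At the end, for the whole second after the job is handed in: every brass foot lies in the tumbler's bin below the deck (origin below 100 mm, within the housing), the shuttle is back within 6 mm of rest, the start plunger has been pressed past 6.5 of its 8 mm after that and is up again, and the tin still stands on the tray (all of step 1 and value of joint start below 0.002 m and horizontal distance between pin_tin and carousel below 0.13 m and height (world z) of pin_tin above 0.015 m and angle between pin_tin's own z axis and vertical below 0.3 rad); the robot touches nothing.
Of foot_1, foot_2, foot_3, foot_4 only 3 to 4 are there at a start; the rules pass over those that are not, and their reading is None.
At some moment in a run one of foot_1, foot_2, foot_3, foot_4 may be knocked a few centimetres aside while the robot is not near it.
Once in a run the grip may slacken for a moment while it holds something.
It also fails if it takes over 210 s, if anything falls off the work surface, if the arm or the gripper's body presses on something with over 40 N, if the wrist force passes 120 N, or if a joint passes its speed limit or range.

## Working session

There is one attempt and no reset: what is moved stays moved. The work goes in short steps, Python scripts to look and compute and a shell command to move; the robot and the scene stay as the last step left them, time stands still between calls to the robot, and variables do not carry over. Pictures are saved under pics/ and viewed, at most 17 in all, crops included, and the job is handed in when it is done.

```bash
ls; mkdir -p pics; python3 - <<'E'
from plant import *
import cv2
print(get_obs())
for n in("scene","side"):
    s=snapshot(n); cv2.imwrite(f"pics/{n}0.png",s["color"][...,::-1]); print(n,{k:(v.tolist() if hasattr(v,'tolist') else v) for k,v in s.items() if k!="color"})
E
```

```text
pics
{'clock': 0.0, 'joint_pos': array([-5.09292956e+01,  2.05902495e+01,  6.34730952e-01, -1.89902826e-02,
       -7.01334963e+01, -1.65083088e+01]), 'qvel': array([-0.02529018, -0.01050943,  0.01006397,  0.05753091, -0.06782878,
        0.07609866]), 'tau': array([-8.32329042e-04, -5.82718527e+01,  2.93058944e+01,  6.99724227e+00,
        6.99079319e-03, -8.41330666e-05]), 'tool_pos': array([ 0.25893401, -0.6231621 ,  0.40374665]), 'orientation': array([ 1.79909581e+02, -8.17996950e-03, -1.57444065e+02]), 'force': array([0.3094747 , 0.10137983, 0.48747922]), 'moment': array([ 0.00625131,  0.02355046, -0.0066314 ]), 'gripper_force': 0.0, 'opening': 0.0874810002811534}
scene {'fx': 435.38800864312276, 'fy': 435.38800864312276, 'cx': 285.61858420038857, 'cy': 210.21049873898363, 'R': [[-0.4573542099049553, -0.8892778791568081, -0.003461260548339732], [-0.5736413204590355, 0.29799250187375914, -0.7629784428730813], [0.6795312812109744, -0.34696588084332886, -0.6464146621065959]], 't': [0.2688140718193955, 0.39601489401497186, 1.0779765018401029]}
side {'fx': 484.96541072145294, 'fy': 484.96541072145294, 'cx': 278.64094670818065, 'cy': 212.7462327641273, 'R': [[-0.9141769097896758, -0.4051365644657921, 0.01203917523148468], [-0.24178838579422227, 0.5212666947542534, -0.8184249565079261], [0.3252982540722032, -0.7510961303806799, -0.5744872921351222]], 't': [0.486047185632857, 0.20480727361572817, 1.211171280035932]}
```

View pics/scene0.png

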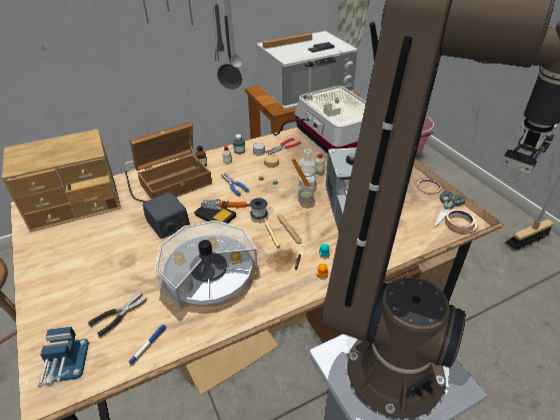

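View pics/side0.png

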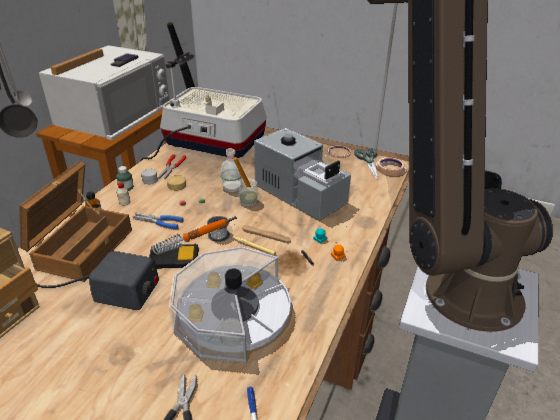

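The scene view shows the carousel (knob at scene (205,247), side (234,279)), with brass feet under the cover. The tumbler appears in side view, with the plunger at about (289,139) and the push plate at about (333,170). The orange and turquoise look-alikes stand on the bench at side (338,251) and (320,235). I'll enlarge these for measuring.

```bash
cat > h.py <<'E'
import numpy as np, cv2
from plant import *
from scipy.spatial.transform import Rotation as Ro
def cam(n):
    o=get_obs() ; s=snapshot(n)
    K=np.array([[s['fx'],0,s['cx']],[0,s['fy'],s['cy']],[0,0,1]])
    if n=='wrist':
        Rt=Ro.from_euler('xyz',o['orientation'],degrees=True).as_matrix()
        T=np.array(s['tool_from_camera']); Rc=Rt@T[:3,:3]; c=Rt@T[:3,3]+o['tool_pos']
        R=Rc.T; t=-R@c
    else: R=np.array(s['R']);t=np.array(s['t'])
    np.savez(f'cam_{n}.npz',K=K,R=R,t=t)
    return s['color'][...,::-1].copy(),K,R,t
def load(n): d=np.load(f'cam_{n}.npz'); return d['K'],d['R'],d['t']
def at_z(c,uv,z):
    K,R,t=c; d=R.T@np.linalg.solve(K,[*uv,1]); o=-R.T@t
    return o+d*(z-o[2])/d[2]
def proj(c,X):
    K,R,t=c; p=K@(R@np.array(X,float)+t); return p[:2]/p[2]
def tri(c1,u1,c2,u2):
    A=[];
    for (K,R,t),u in((c1,u1),(c2,u2)):
        P=K@np.c_[R,t]; A+= [u[0]*P[2]-P[0],u[1]*P[2]-P[1]]
    A=np.array(A); return np.linalg.lstsq(A[:,:3],-A[:,3],rcond=None)[0]
E
python3 - <<'E'
from h import *
a=cam('scene')[0];b=cam('side')[0]
f=lambda im,x,y,w,h:cv2.resize(im[y:y+h,x:x+w],(400,300),interpolation=cv2.INTER_CUBIC)
# each 120x90 -> x3.33
out=np.vstack([np.hstack([f(a,147,215,120,90),f(b,165,245,140,105)]),np.hstack([f(b,245,120,120,90),f(a,300,140,120,90)])])
cv2.imwrite('pics/crop1.png',out)
c=load('scene');d=load('side')
X=tri(c,(205,247),d,(234,279));print('knob',X, at_z(c,(205,243),.128),at_z(d,(234,273),.128))
print('plunger',at_z(d,(289,137),.175))
E
```

```text
knob [0.51083207 0.29953705 0.11048012] [0.51154215 0.29685964 0.128     ] [0.50856162 0.30071236 0.128     ]
plunger [ 0.62514496 -0.28632367  0.175     ]
```

View pics/crop1.png

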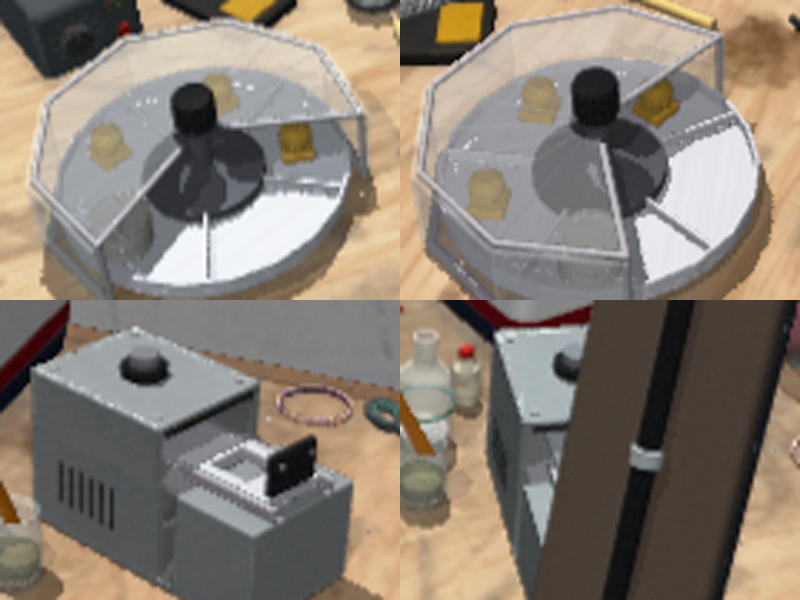

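```bash
python3 - <<'E'
from h import *
c=load('scene');d=load('side')
f1=lambda u,v:(147+u*.3-.35,215+v*.3-.35)
f2=lambda u,v:(165+(u-400)*.35-.33,245+v*.35-.33)
f3=lambda u,v:(245+u*.3-.35,120+(v-300)*.3-.35)
np.set_printoptions(precision=4,suppress=True)
print('hood corners')
H=[at_z(d,f3(*p),.166) for p in((35,370),(138,328),(258,383),(160,432))]
print(np.array(H)); print(np.linalg.norm(np.diff(H+[H[0]],axis=0),axis=1))
for i,j in((3,0),(2,1)): v=H[j]-H[i];print('yaw x',np.degrees(np.arctan2(v[1],v[0])))
print('deck corners',at_z(d,f3(350,480),.110), at_z(d,f3(290,520),.11))
print('plate',at_z(d,f3(268,456),.164),at_z(d,f3(316,437),.164))
print('plunger base',at_z(d,f3(143,372),.166),'top',at_z(d,f3(145,358),.180))
K=np.array([.510,.300])
for n,p in(('L',(100,245)),('R',(362,115))):
    X=at_z(c,f1(*p),.086)[:2]-K;print('post',n,X,np.hypot(*X),np.degrees(np.arctan2(X[1],X[0])))
for n,p in(('L',(628,255)),('R',(721,40))):
    X=at_z(d,f2(*p),.086)[:2]-K;print('post side',n,X,np.hypot(*X),np.degrees(np.arctan2(X[1],X[0])))
print('dividers outer')
for cc,p in((c,f1(207,280)),(c,f1(345,180)),(d,f2(708,246)),(d,f2(737,115))):
    X=at_z(cc,p,.038)[:2]-K;print(X,np.hypot(*X),np.degrees(np.arctan2(X[1],X[0])))
print('feet')
for p,q in(((105,140),(487,193)),((218,90),(540,100)),((297,138),(655,100))):
    for cc,u in((c,f1(*p)),(d,f2(*q))):
        X=at_z(cc,u,.043)[:2]-K;print(X,np.hypot(*X),np.degrees(np.arctan2(X[1],X[0])))
E
```

```text
hood corners
[[ 0.7184 -0.234   0.166 ]
 [ 0.6667 -0.3602  0.166 ]
 [ 0.5185 -0.2988  0.166 ]
 [ 0.5652 -0.1726  0.166 ]]
[0.1363 0.1603 0.1346 0.1651]
yaw x -21.860132801439388
yaw x -22.498381328812478
deck corners [ 0.411  -0.2577  0.11  ] [ 0.4384 -0.1687  0.11  ]
plate [ 0.4653 -0.1761  0.164 ] [ 0.438  -0.2262  0.164 ]
plunger base [ 0.6246 -0.2738  0.166 ] top [ 0.6236 -0.2754  0.18  ]
post L [-0.0846  0.112 ] 0.14040636740513723 127.06532207904918
post R [-0.0479 -0.1353] 0.14358917570141116 -109.50609711733742
post side L [-0.0843  0.1138] 0.14166146559054751 126.53215552345802
post side R [-0.0487 -0.1289] 0.13780915348561493 -110.68524715788033
dividers outer
[-0.1191  0.0396] 0.12553433845262865 161.61707238353554
[-0.0703 -0.1063] 0.12742315234262191 -123.4575516072906
[-0.1156  0.0442] 0.12376084871283433 159.08768585610665
[-0.0784 -0.0969] 0.12465905635733576 -128.95853219418834
feet
[0.0701 0.0691] 0.0984797224933838 44.57590094281767
[0.0638 0.0713] 0.09571674231451842 48.187013856530676
[ 0.0842 -0.0441] 0.09508687457997371 -27.631189448034636
[ 0.0798 -0.0389] 0.08872810274963291 -25.979027859164244
[-0.0077 -0.0865] 0.0868614041233771 -95.10849849885597
[-0.0094 -0.0797] 0.08029391212690416 -96.68817910280954
```

Three feet, which sit at about 264°, 333° and 46° around the tray axis (0.510, 0.300). The tin is at about 125°, and the compartment facing the robot is empty. The opening is centred at about 188°. The tumbler origin is at about (0.498, -0.218), yaw -22°. The orange and turquoise pieces on the bench are look-alikes and stay put. Next I turn the wrist and check the joint signs.

```bash
cat >> h.py <<'E'
def go(x,y,ztip,yaw):
    o=get_obs(); p=o['tool_pos']; w=o['orientation'][2]; a=np.radians(w)
    d=np.array([x,y,ztip+.178])-p
    t=np.array([d[0]*np.cos(a)+d[1]*np.sin(a), d[0]*np.sin(a)-d[1]*np.cos(a), -d[2]])/.025
    r=-((yaw-w+180)%360-180)/6
    print('tip',np.round([*p[:2],p[2]-.178],4),'ori',np.round(o['orientation'],2),'j',np.round(o['joint_pos'],1),'F',np.round(o['force'],1),'open',round(o['opening'],4),'gf',round(o['gripper_force'],1),'t',o['clock'])
    print('SHIFT units',np.round(t,2),'TURN units',round(r,2))
E
python3 -m handwheel '[[0,-1,0,0,0,0,-1],[0,0,0,0,0,0,-1],[0,0,0,0,0,0,-1],[0,0,0,0,0,0,-1],[0,0,0,0,0,0,0]]'; python3 -c "
from h import *
go(.51,-.2,.227,-133)"
```

```text
clock: 0.82
tool_pos: [0.2821, -0.6137, 0.4044]
orientation: [180.0, 0.0, -133.5]
force: [0.4, -0.4, -0.2]
opening: 0.0457
gripper_force: 0.0
tip [ 0.2821 -0.6137  0.2264] ori [ 1.7998e+02  1.0000e-02 -1.3348e+02] j [-48.8  20.6   0.7  -0.  -70.2   5.3] F [ 0.4 -0.4 -0.2] open 0.0457 gf 0.0 t 0.825
SHIFT units [-18.28   4.77  -0.02] TURN units -0.08
```

```bash
python3 -m handwheel '[[0,-0.96,0.25,0,0,0,0],[0,-0.96,0.25,0,0,0,0],[0,-0.96,0.25,0,0,0,0],[0,-0.96,0.25,0,0,0,0],[0,-0.96,0.25,0,0,0,0]]' >/dev/null
python3 -m handwheel '[[0,-0.96,0.25,0,0,0,0],[0,-0.96,0.25,0,0,0,0],[0,-0.96,0.25,0,0,0,0],[0,-0.96,0.25,0,0,0,0],[0,-0.96,0.25,0,0,0,0]]' >/dev/null
python3 -m handwheel '[[0,-0.96,0.25,0,0,0,0],[0,-0.96,0.25,0,0,0,0],[0,-0.96,0.25,0,0,0,0],[0,-0.96,0.25,0,0,0,0],[0,-0.96,0.25,0,0,0,0]]' >/dev/null
python3 -m handwheel '[[0,-0.96,0.25,0,0,0,0],[0,-0.96,0.25,0,0,0,0],[0,-0.96,0.25,0,0,0,0],[0,-0.96,0.25,0,0,0,0]]' 
python3 - <<'E'
from h import *
go(.51,.3,.227,-133)
im,*_=cam('wrist'); cv2.imwrite('pics/w1.png',im)
im,*_=cam('scene'); cv2.imwrite('pics/s1.png',im)
E
```

```text
clock: 3.2
tool_pos: [0.5093, -0.1995, 0.4048]
orientation: [-180.0, 0.0, -133.5]
force: [-0.1, 0.2, 0.6]
opening: 0.0441
gripper_force: 0.0
tip [ 0.5093 -0.1995  0.2268] ori [-1.7999e+02  2.0000e-02 -1.3353e+02] j [ -0.9   8.5 -15.6  -0.  -65.9 -42.7] F [-0.1  0.2  0.6] open 0.0441 gf 0.0 t 3.2
SHIFT units [-1.450e+01  1.374e+01 -1.000e-02] TURN units -0.09
```

View pics/w1.png

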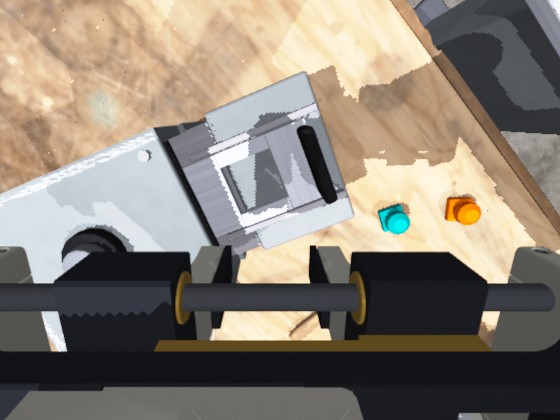

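The wrist view shows the pocket at about (257,180), the black push plate from (306,130) to (331,200), and the deck's front corners at (306,72) and (353,215). I'll locate the tumbler from these and move on to the knob.

```bash
python3 - <<'E'
from h import *
np.set_printoptions(precision=4,suppress=True)
w=load('wrist')
T=np.array([.498,-.218]);a=np.radians(-22.2)
def loc(uv,z):
    X=at_z(w,uv,z)[:2]; v=X-T; return X,np.array([v[0]*np.cos(a)+v[1]*np.sin(a),-v[0]*np.sin(a)+v[1]*np.cos(a)])
for n,uv,z in(('deckc1',(306,72),.11),('deckc2',(353,215),.11),('platetop1',(305,128),.164),('platetop2',(331,201),.164),('pocket floor',(257,178),.117),('plunger',(94,245),.18)): print(n,*loc(uv,z))
A=at_z(w,(306,72),.11);B=at_z(w,(353,215),.11);v=A-B; print(np.linalg.norm(v),np.degrees(np.arctan2(v[1],v[0]))+90, (A+B)/2)
im=cv2.imread('pics/w1.png');print(w[0])
T0=T
for X in [(-.023,-.023),(.023,-.023),(.023,.023),(-.023,.023)]:
    p=T+[X[0]*np.cos(a)-X[1]*np.sin(a),X[0]*np.sin(a)+X[1]*np.cos(a)]
    print(proj(w,[*p,.123]))
cv2.imwrite('pics/w1c.png',cv2.resize(im[60:270,140:420],None,fx=2.8,fy=2.8,interpolation=cv2.INTER_CUBIC))
E
python3 -m handwheel '[[0,-0.97,0.92,0,0,0,0],[0,-0.97,0.92,0,0,0,0],[0,-0.97,0.92,0,0,0,0],[0,-0.97,0.92,0,0,0,0],[0,-0.97,0.92,0,0,0,0]]' >/dev/null
python3 -m handwheel '[[0,-0.97,0.92,0,0,0,0],[0,-0.97,0.92,0,0,0,0],[0,-0.97,0.92,0,0,0,0],[0,-0.97,0.92,0,0,0,0],[0,-0.97,0.92,0,0,0,0]]' >/dev/null
```

```text
deckc1 [ 0.4099 -0.2614] [-0.0651 -0.0735]
deckc2 [ 0.4605 -0.1372] [-0.0653  0.0606]
platetop1 [ 0.4433 -0.2339] [-0.0446 -0.0354]
platetop2 [ 0.4645 -0.1807] [-0.0451  0.0218]
pocket floor [ 0.5005 -0.2263] [ 0.0055 -0.0068]
plunger [ 0.6108 -0.2799] [ 0.1278 -0.0147]
0.13407878826715702 -22.14885616119662 [ 0.4352 -0.1993  0.11  ]
[[304.4682   0.     270.0812]
 [  0.     304.4682 208.7706]
 [  0.       0.       1.    ]]
[280.5965 149.7835]
[230.8649 169.3934]
[251.1277 216.4067]
[298.9307 198.5561]
```

View pics/w1c.png

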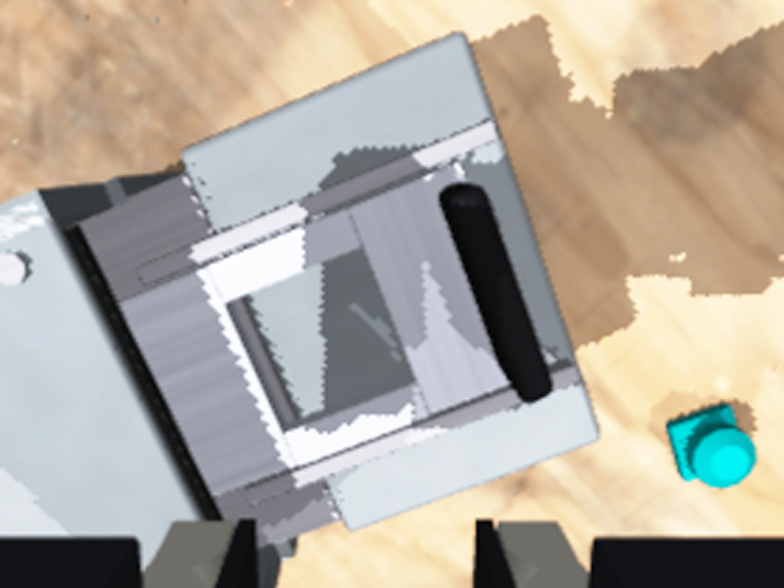

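```bash
python3 -m handwheel '[[0,-0.97,0.92,0,0,0,0],[0,-0.97,0.92,0,0,0,0],[0,-0.97,0.92,0,0,0,0],[0,-0.97,0.92,0,0,0,-1],[0,0,0,0,0,0,-1]]' >/dev/null
python3 -m handwheel '[[0,0,0,0,0,0,-1],[0,0,0,0,0,0,-1],[0,0,0,0,0,0,-1],[0,0,0,0,0,0,-1],[0,0,0,0,0,0,-1]]' >/dev/null
python3 -m handwheel '[[0,0,0,0,0,0,-1],[0,0,0,0,0,0,-1],[0,0,0,0,0,0,-1],[0,0,0,0,0,0,-1],[0,0,0,0,0,0,-1]]' >/dev/null
python3 -m handwheel '[[0,0,0,0,0,0,-1],[0,0,0,0,0,0,-1],[0,0,0,0,0,0,-1],[0,0,0,0,0,0,-1],[0,0,0,0,0,0,-1]]' >/dev/null
python3 -m handwheel '[[0,0,0,0,0,0,-1],[0,0,0,0,0,0,-1],[0,0,0,0,0,0,-1],[0,0,0,0,0,0,-1],[0,0,0,0,0,0,-1]]' >/dev/null
python3 -m handwheel '[[0,0,0,0,0,0,-1],[0,0,0,0,0,0,-1],[0,0,0,0,0,0,-1],[0,0,0,0,0,0,-1],[0,0,0,0,0,0,-1]]'
python3 - <<'E'
from h import *
w=load('wrist');u=(324/2.8+140,340/2.8+60)
print('pocket',at_z(w,u,.123))
for n,p,z in(('d1',(465,33),.11),('d2',(598,437),.11),('p1',(463,186),.164),('p2',(540,398),.164)):print(n,at_z(w,(p[0]/2.8+140,p[1]/2.8+60),z))
go(.51,.3,.227,47)
im,*_=cam('wrist'); cv2.imwrite('pics/w2.png',im)
E
```

```text
clock: 8.3
tool_pos: [0.5085, 0.2666, 0.4047]
orientation: [-180.0, 0.0, 28.7]
force: [0.4, 0.2, 0.3]
opening: 0.0438
gripper_force: 0.0
pocket [ 0.50242983 -0.2256016   0.123     ]
d1 [ 0.40978685 -0.2614906   0.11      ]
d2 [ 0.46077072 -0.1360149   0.11      ]
p1 [ 0.44245235 -0.23455686  0.164     ]
p2 [ 0.46403479 -0.1790897   0.164     ]
tip [0.5085 0.2666 0.2267] ori [-179.99    0.     28.67] j [ 47.2  11.1 -12.3  -0.  -66.6  71.5] F [0.4 0.2 0.3] open 0.0438 gf 0.0 t 8.3
SHIFT units [ 0.69 -1.15 -0.01] TURN units -3.06
```

View pics/w2.png

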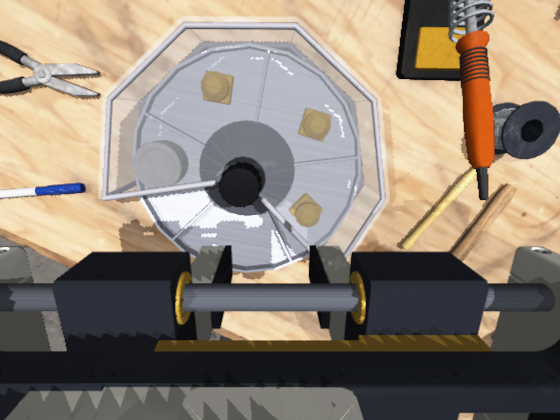

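The wrist view shows the knob at (240,184), three feet at (217,87), (315,124) and (305,211), and the tin at (158,164). One dividers-only compartment sits in the opening, and there is no fourth foot.

```bash
python3 - <<'E'
from h import *
np.set_printoptions(precision=4,suppress=True)
w=load('wrist')
k=at_z(w,(240,186),.128);print('knob',k)
rim=at_z(w,(247,158),.038);print('rim centre?',rim)
for n,p,z in(('f1',(307,211),.055),('f2',(316,123),.055),('f3',(216,86),.055),('tin',(157,162),.06),('postL',(103,198),.084),('postR',(362,254),.084),('div',(190,237),.038),('div2',(297,248),.038),('div3',(363,156),.038)):
    X=at_z(w,p,z);v=X[:2]-k[:2];print(n,X,np.hypot(*v),np.degrees(np.arctan2(v[1],v[0]))%360)
go(k[0],k[1],.096,47)
E
```

```text
knob [0.5154 0.2997 0.128 ]
rim centre? [0.526  0.3057 0.038 ]
f1 [0.508  0.2183 0.055 ] 0.08166010835154185 264.8418419156569
f2 [0.5953 0.2592 0.055 ] 0.08956492191952067 333.13311730333896
f3 [0.5777 0.3663 0.055 ] 0.09120610312848292 46.90812993329492
tin [0.4796 0.3878 0.06  ] 0.09509827541682665 112.11825902594924
postL [0.4263 0.4159 0.084 ] 0.14644291881140223 127.4617399021944
postR [0.5008 0.1488 0.084 ] 0.15153861662060877 264.48421139080307
div [0.407  0.3226 0.038 ] 0.11082822119812266 168.0354289723979
div2 [0.4571 0.2002 0.038 ] 0.11525229721846031 239.63173361659935
div3 [0.5909 0.1916 0.038 ] 0.13183369250905777 304.9273512280458
tip [0.5086 0.2666 0.2267] ori [-179.99    0.     28.95] j [ 47.2  11.1 -12.3  -0.  -66.6  71.8] F [0.6 0.  0.4] open 0.0438 gf 0.0 t 8.35
SHIFT units [ 0.88 -1.03  5.23] TURN units -3.01
```

```bash
python3 -m handwheel '[[0.5,0.4,-0.55,0,0,0,0],[0.5,0.37,-0.55,0,0,0,0],[0.5,0,0,0,0,0,-1],[0.5,0,0,0,0,0,-1],[0.5,0,0,0,0,0,-1]]' >/dev/null
python3 -m handwheel '[[0.5,0,0,1,0,0,0],[0.5,0,0,1,0,0,0],[0.5,0,0,1,0,0,0],[0.5,0,0,1,0,0,0],[0.5,0,0,1,0,0,0]]'
python3 -m handwheel '[[-1,0,0,0.2,0,0,0],[-1,0,0,0,0,0,0],[-1,0,0,0,0,0,0],[-1,0,0,0,0,0,0]]'
python3 -c "
from h import *
go(.512,.3,.096,47)"
```

```text
clock: 9.6
tool_pos: [0.5127, 0.3014, 0.2786]
orientation: [180.0, 0.0, 46.5]
force: [0.5, -0.2, 0.2]
opening: 0.0658
gripper_force: 0.0
clock: 10.1
tool_pos: [0.5133, 0.3004, 0.2758]
orientation: [179.9, -0.1, 46.6]
force: [3.0, -2.1, 0.7]
opening: 0.0354
gripper_force: 30.0
tip [0.5133 0.3004 0.0978] ori [ 1.7995e+02 -1.1000e-01  4.6580e+01] j [ 49.2  19.5 -19.3   0.1 -51.1  87.4] F [ 3.  -2.1  0.7] open 0.0354 gf 30.0 t 10.1
SHIFT units [-0.05 -0.03  0.07] TURN units -0.07
```

```bash
python3 -m handwheel '[[-1,0,0,0,0,0,1],[-1,0,0,0,0,0,1],[-1,0,0,0,0,0,1],[-1,0,0,0,0,0,1],[-1,0,0,0,0,0,1]]' >/dev/null
python3 -m handwheel '[[-1,0,0,0,0,0,1],[-1,0,0,0,0,0,1],[-1,0,0,0,0,0,1],[-1,0,0,0,0,0,1],[-1,0,0,0,0,0,1]]' >/dev/null
python3 -m handwheel '[[-1,0,0,0,0,0,1],[-1,0,0,0,0,0,1],[-1,0,0,0,0,0,0.8],[-1,0,0,0,0,0,0],[0.5,0,0,0,0,0,0]]'
python3 -m handwheel '[[0.5,0,0,0,0,0,0],[0.5,0,0,-1,0,0,0],[0.5,0,0,-1,0,0,0],[0.3,0,0,-1,0,0,0],[0.3,0,0,-1,0,0,0]]'
python3 -m handwheel '[[0.3,-1,0,0,0,0,-1],[0.3,-1,0,0,0,0,-1],[0.3,-1,0,0,0,0,-1],[0.3,-1,0,0,0,0,-1],[0.3,0,0,0,0,0,-1]]'
python3 - <<'E'
from h import *
go(.42,.29,.2,8.4)
im,*_=cam('wrist'); cv2.imwrite('pics/w3.png',im)
E
```

```text
clock: 11.98
tool_pos: [0.513, 0.3001, 0.2755]
orientation: [-179.9, -0.0, -30.3]
force: [-0.2, 0.4, -0.9]
opening: 0.041
gripper_force: 0.0
clock: 12.6
tool_pos: [0.5125, 0.3005, 0.3757]
orientation: [-180.0, 0.0, -30.2]
force: [0.4, -0.9, 0.6]
opening: 0.0575
gripper_force: 0.0
clock: 13.22
tool_pos: [0.4187, 0.3367, 0.3752]
orientation: [-179.9, -0.0, 0.1]
force: [0.6, 1.0, 0.1]
opening: 0.0572
gripper_force: 0.0
tip [0.4187 0.3367 0.1972] ori [-1.7994e+02 -1.0000e-02  7.0000e-02] j [ 59.7   8.9 -19.2  -0.  -61.9  30.4] F [0.6 1.  0.1] open 0.0572 gf 0.0 t 13.225
SHIFT units [ 0.05  1.87 -0.11] TURN units -1.39
```

View pics/w3.png

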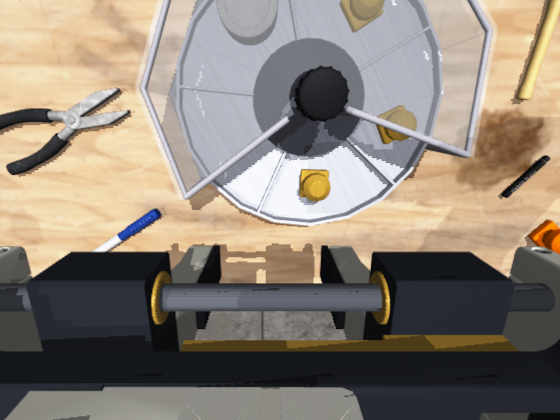

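The foot is now in the opening at (317,186), clear of both cover edges.

```bash
python3 - <<'E'
from h import *
np.set_printoptions(precision=4,suppress=True)
w=load('wrist')
k=at_z(w,(322,94),.128);print('knob',k)
X=at_z(w,(317,186),.056);print(X,np.hypot(*(X-k)[:2]))
# auto: brass hue
hsv=cv2.cvtColor(cv2.imread('pics/w3.png'),cv2.COLOR_BGR2HSV);print(hsv[186,317],hsv[180,308],hsv[125,400])
m=cv2.inRange(hsv,(15,150,60),(28,255,255));n,l,s,c=cv2.connectedComponentsWithStats(m)
for i in range(1,n):
    if s[i,4]>60: print(c[i],s[i])
go(X[0],X[1],.038,8.4)
E
```

```text
knob [0.5131 0.3009 0.128 ]
[0.4311 0.2901 0.056 ] 0.08268470675932711
[ 21 182 226] [ 21 183 206] [ 18  46 173]
[389.5265 134.8826] [377 125  31  19 264]
[314.0905 184.2206] [300 170  30  31 807]
[546.52 229.16] [534 222  24  18 100]
[157.8946 296.5331] [151 271  20  54 484]
[383.5595 299.419 ] [374 272  17  53 420]
[364.5086 344.0555] [ 181  335  337   16 4074]
tip [0.4192 0.3367 0.1972] ori [-179.94   -0.02    0.34] j [ 59.7   8.9 -19.2  -0.  -61.9  30.7] F [0.2 0.1 0.1] open 0.0569 gf 0.0 t 13.275
SHIFT units [0.46 1.87 6.37] TURN units -1.34
```

```bash
python3 -m handwheel '[[0.3,0.23,0.93,0,0,0,0],[0.3,0.23,0.94,0,0,0,0],[0.3,0,0,0.9,0,0,-1],[0.3,0,0,0.9,0,0,-0.34],[0.3,0,0,0.9,0,0,0]]' >/dev/null
python3 -m handwheel '[[0.3,0,0,0.9,0,0,0],[0.3,0,0,0.9,0,0,0],[0.3,0,0,0.9,0,0,0],[0.3,0,0,0.9,0,0,0],[0.3,0,0,0,0,0,0]]'
python3 - <<'E'
from h import *
go(.431,.290,.038,8.4)
im,*_=cam('side'); cv2.imwrite('pics/t.png',cv2.resize(im[230:400,130:330],(800,600),interpolation=cv2.INTER_CUBIC))
E
```

```text
clock: 14.52
tool_pos: [0.4315, 0.2877, 0.2159]
orientation: [179.9, 0.1, 7.7]
force: [0.1, -0.2, -0.1]
opening: 0.0572
gripper_force: 0.0
tip [0.4315 0.2877 0.0379] ori [1.7986e+02 1.4000e-01 7.6600e+00] j [ 55.4  17.9 -32.2  -0.  -40.2  42.3] F [ 0.1 -0.2 -0.1] open 0.0572 gf 0.0 t 14.525
SHIFT units [-0.01 -0.09 -0.  ] TURN units -0.12
```

View pics/t.png

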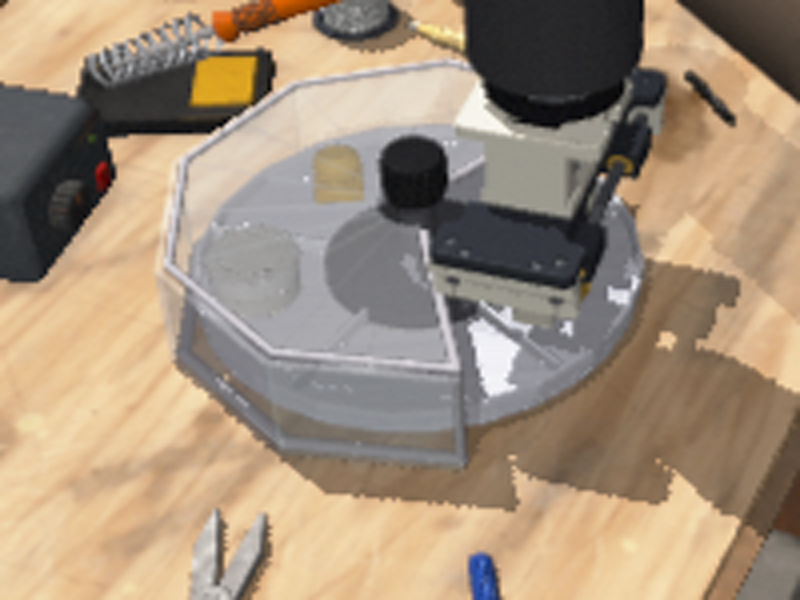

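The gripper sits in the opening, clear of the knob and the cover, and hides the foot. I close.

```bash
python3 -m handwheel '[[-1,0,0,0,0,0,0],[-1,0,0,0,0,0,0],[-1,0,0,0,0,0,0],[-1,0,0,0,0,0,0]]'
python3 -m handwheel '[[-1,0,0,-0.5,0,0,0],[-1,0,0,-1,0,0,0],[-1,0,0,-1,0,0,0],[-1,0,0,-1,0,0,0],[-1,0,0,-1,0,0,0]]' >/dev/null
python3 -m handwheel '[[-1,0,0,-1,0,0,0],[-1,0,0,-1,0,0,0],[-1,0,0,0,0,0,0]]'
python3 - <<'E'
from h import *
go(.5,-.2,.2,-22)
E
```

```text
clock: 15.08
tool_pos: [0.4315, 0.2896, 0.2176]
orientation: [-180.0, -0.0, 7.8]
force: [-0.8, -1.0, 3.7]
opening: 0.0275
gripper_force: 30.0
clock: 16.08
tool_pos: [0.4317, 0.2897, 0.3824]
orientation: [-179.8, -0.2, 7.8]
force: [1.1, 0.7, -0.8]
opening: 0.0273
gripper_force: 30.0
tip [0.4317 0.2897 0.2044] ori [-179.83   -0.19    7.82] j [ 55.5   6.8 -20.7   0.  -62.3  42.3] F [ 1.1  0.7 -0.8] open 0.0273 gf 30.0 t 16.075
SHIFT units [ 0.04 19.78  0.18] TURN units 4.97
```

```bash
python3 -m handwheel '[[-1,-0.16,1,0,0,0,0],[-1,-0.16,1,0,0,0,0],[-1,-0.16,1,0,0,0,0],[-1,-0.16,1,0,0,0,0],[-1,-0.16,1,0,0,0,0]]' >/dev/null
python3 -m handwheel '[[-1,-0.16,1,0,0,0,0],[-1,-0.16,1,0,0,0,0],[-1,-0.16,1,0,0,0,0],[-1,-0.16,1,0,0,0,0],[-1,-0.16,1,0,0,0,0]]' >/dev/null
python3 -m handwheel '[[-1,-0.16,1,0,0,0,0],[-1,-0.16,1,0,0,0,0],[-1,-0.16,1,0,0,0,0],[-1,-0.16,1,0,0,0,0],[-1,-0.16,1,0,0,0,0]]'
python3 -m handwheel '[[-1,-0.16,1,0,0,0,0],[-1,-0.16,1,0,0,0,0],[-1,-0.16,1,0,0,0,0],[-1,-0.16,1,0,0,0,0],[-1,0,0,0,0,0,1]]' >/dev/null
python3 -m handwheel '[[-1,0,0,0,0,0,1],[-1,0,0,0,0,0,1],[-1,0,0,0,0,0,1],[-1,0,0,0,0,0,1],[-1,0,0,0,0,0,0]]'
python3 - <<'E'
from h import *
go(.502,-.225,.2,-22)
im,*_=cam('wrist'); cv2.imwrite('pics/w4.png',im)
E
```

```text
clock: 17.95
tool_pos: [0.4221, -0.092, 0.3797]
orientation: [-180.0, -0.0, 7.8]
force: [0.6, -0.3, 0.1]
opening: 0.0278
gripper_force: 30.0
clock: 19.2
tool_pos: [0.4199, -0.1921, 0.3797]
orientation: [180.0, 0.0, -22.2]
force: [0.2, 0.9, -0.1]
opening: 0.0278
gripper_force: 30.0
tip [ 0.4199 -0.1921  0.2017] ori [180.    0.  -22.2] j [ -0.    1.2 -27.2   0.  -61.6  67.8] F [ 0.2  0.9 -0.1] open 0.0278 gf 30.0 t 19.2
SHIFT units [ 3.54 -0.02  0.07] TURN units -0.03
```

View pics/w4.png

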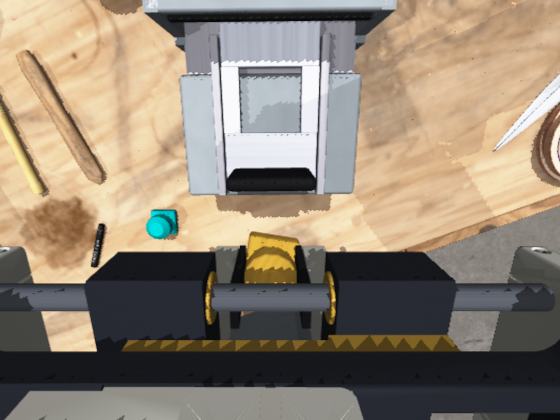

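The foot is held, and the tumbler is square in view. The pocket runs from (240,68) to (302,134), the push plate from (230,170) to (314,190), and the deck front edge is at row 193.

```bash
python3 - <<'E'
from h import *
np.set_printoptions(precision=4,suppress=True)
w=load('wrist'); K,R,t=w
P=[at_z(w,u,.123) for u in((240,68),(302,68),(302,134),(240,134))];P=np.array(P)
print(P, 'sides',np.linalg.norm(P-np.roll(P,1,0),axis=1),'centre',P.mean(0))
D=[at_z(w,u,.11) for u in((182,193),(354,193))];print('deck',D,np.linalg.norm(D[0]-D[1]))
m=(D[0]+D[1])/2; a=np.radians(-22.2); print('orig from deck',m[:2]+.075*np.array([np.cos(a),np.sin(a)]))
Q=[at_z(w,u,.164) for u in((231,170),(312,170))];print('plate back top',Q,np.linalg.norm(Q[0]-Q[1])); q=(Q[0]+Q[1])/2
print('orig from plate',q[:2]+.049*np.array([np.cos(a),np.sin(a)]))
print('tip dir check: project grasp pt',proj(w,[.4199,-.1921,.2017]),proj(w,[.4199,-.1921,.2207]))
E
```

```text
[[ 0.532  -0.2144  0.123 ]
 [ 0.5154 -0.2553  0.123 ]
 [ 0.4725 -0.2393  0.123 ]
 [ 0.4902 -0.1959  0.123 ]] sides [0.0457 0.0442 0.0457 0.0469] centre [ 0.5025 -0.2262  0.123 ]
deck [array([ 0.4642, -0.1296,  0.11  ]), array([ 0.4093, -0.264 ,  0.11  ])] 0.14516657447191234
orig from deck [ 0.5062 -0.2251]
plate back top [array([ 0.4723, -0.1858,  0.164 ]), array([ 0.4525, -0.2343,  0.164 ])] 0.052391547772240185
orig from plate [ 0.5078 -0.2286]
tip dir check: project grasp pt [270.6577 261.2586] [270.7317 278.167 ]
```

```bash
python3 -m handwheel '[[-1,0.9,0,0,0,0,0],[-1,0.9,0,0,0,0,0],[-1,0.9,0,0,0,0,0],[-1,0.93,0,0,0,0,0],[-1,0,0,0,0,0,0]]'
python3 -m handwheel '[[-1,0,0,0.7,0,0,0],[-1,0,0,0.7,0,0,0],[-1,0,0,0.7,0,0,0],[-1,0,0,0.5,0,0,0],[-1,0,0,0.4,0,0,0]]'
python3 - <<'E'
from h import *
go(.504,-.2263,.1255,-22.2)
im,*_=cam('side'); cv2.imwrite('pics/s5.png',cv2.resize(im[110:230,230:390],(800,600),interpolation=cv2.INTER_CUBIC))
E
```

```text
clock: 19.88
tool_pos: [0.5055, -0.2264, 0.379]
orientation: [180.0, 0.0, -22.1]
force: [-0.8, 0.3, -0.7]
opening: 0.0272
gripper_force: 30.0
clock: 20.5
tool_pos: [0.5044, -0.2257, 0.3043]
orientation: [180.0, 0.0, -22.2]
force: [0.6, -1.0, -1.0]
opening: 0.0274
gripper_force: 30.0
tip [ 0.5044 -0.2257  0.1263] ori [180.     0.   -22.16] j [ -3.8  14.2 -22.7  -0.  -53.2  71.6] F [ 0.6 -1.  -1. ] open 0.0274 gf 30.0 t 20.5
SHIFT units [-0.01  0.03  0.03] TURN units 0.01
```

View pics/s5.png

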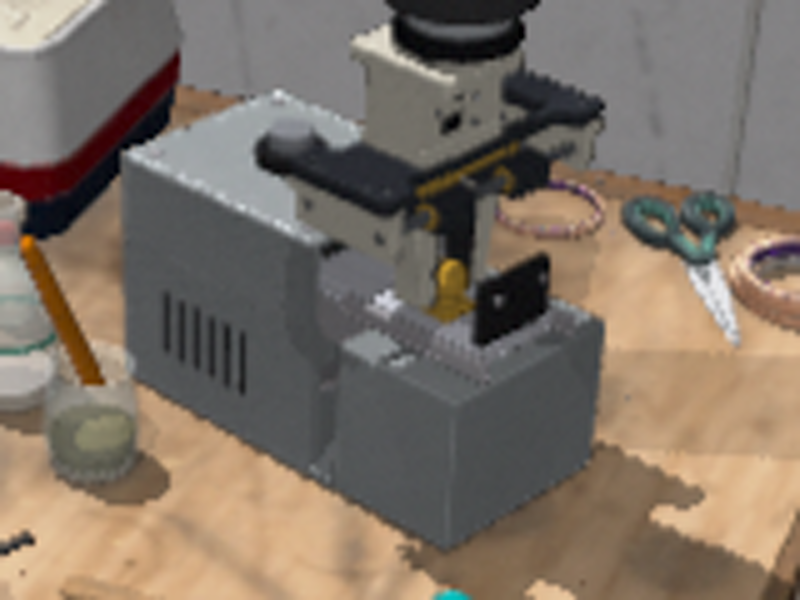

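```bash
python3 -m handwheel '[[0.1,0,0,0,0,0,0],[0.1,0,0,0,0,0,0],[0.1,0,0,-0.8,0,0,0],[0.1,0,0,-0.8,0,0,0],[0.1,0,0,-0.8,0,0,0]]'
python3 -m handwheel '[[-1,-1,0,-0.3,0,0,0],[-1,-1,0,0,0,0,0],[-1,-1,0,0,0,0,0],[-1,-0.96,0,0,0,0,0],[-1,0,0,0,0,0,0]]'
python3 - <<'E'
from h import *
go(.504,-.2263,.1255,-22.2)
im,*_=cam('wrist'); cv2.imwrite('pics/w6.png',cv2.resize(im[40:240,140:400],(780,600),interpolation=cv2.INTER_CUBIC))
E
```

```text
clock: 21.18
tool_pos: [0.5048, -0.2258, 0.366]
orientation: [-180.0, -0.1, -22.2]
force: [0.2, 0.2, -0.6]
opening: 0.0484
gripper_force: 0.0
clock: 21.8
tool_pos: [0.4118, -0.188, 0.3731]
orientation: [-179.9, -0.1, -22.2]
force: [0.4, -0.6, 0.4]
opening: 0.0039
gripper_force: 0.0
tip [ 0.4118 -0.188   0.1951] ori [-1.7995e+02 -1.0000e-01 -2.2160e+01] j [  0.5   0.5 -28.8  -0.  -60.5  67.3] F [ 0.4 -0.6  0.4] open 0.0039 gf 0.0 t 21.8
SHIFT units [3.99 0.03 2.79] TURN units 0.01
```

View pics/w6.png

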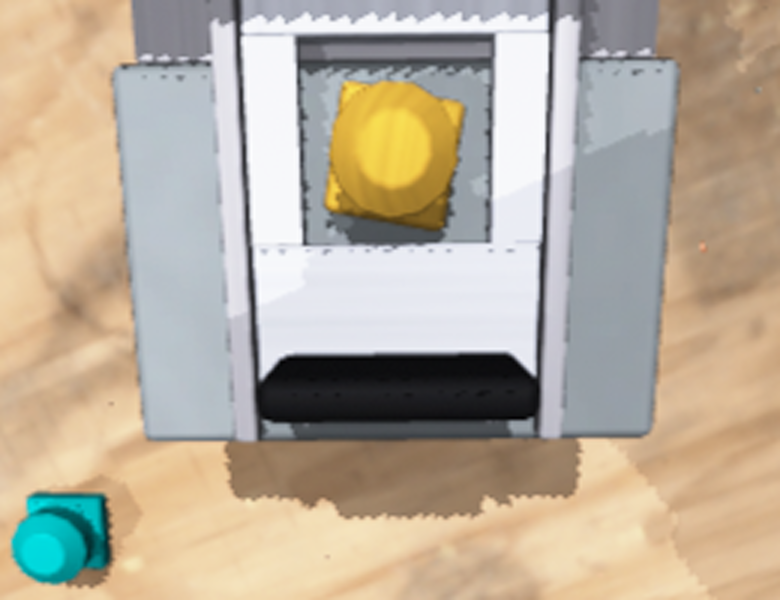

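The foot stands well inside the pocket, with the centre at about (390,150) in the crop. Now I push the shuttle.

```bash
python3 -m handwheel '[[-1,0,0,0.9,0,0,0],[-1,0,0,0.9,0,0,0],[-1,0,0,0.8,0,0,0],[-1,0,0,0,0,0,0]]'
python3 -m handwheel '[[-1,0.8,0,0,0,0,0],[-1,0.5,0,0,0,0,0],[-1,0.5,0,0,0,0,0],[-1,0.5,0,0,0,0,0],[-1,0.5,0,0,0,0,0]]'
python3 -m handwheel '[[-1,0.5,0,0,0,0,0],[-1,0.4,0,0,0,0,0],[-1,0.1,0,0,0,0,0],[-1,0,0,0,0,0,0]]'
python3 -m handwheel '[[-1,0.1,0,0,0,0,0],[-1,0,0,0,0,0,0]]'
python3 -c "
from h import *
go(.504,-.2263,.1255,-22.2)"
```

```text
clock: 22.35
tool_pos: [0.4132, -0.1885, 0.3062]
orientation: [179.9, 0.1, -22.2]
force: [-0.5, 0.4, -0.8]
opening: 0.0007
gripper_force: 0.0
clock: 22.98
tool_pos: [0.4776, -0.2147, 0.3073]
orientation: [-180.0, 0.1, -22.2]
force: [-6.2, 5.8, 4.8]
opening: 0.0004
gripper_force: 3.8
clock: 23.48
tool_pos: [0.4996, -0.2237, 0.3069]
orientation: [180.0, 0.3, -22.2]
force: [-9.3, 6.5, 6.2]
opening: 0.0001
gripper_force: 5.3
clock: 23.72
tool_pos: [0.5003, -0.2241, 0.3068]
orientation: [180.0, 0.5, -22.2]
force: [-17.6, 13.5, 14.1]
opening: 0.0004
gripper_force: 10.3
tip [ 0.5003 -0.2241  0.1288] ori [179.98   0.52 -22.23] j [ -3.7  13.8 -22.7  -0.2 -54.   71.6] F [-17.6  13.5  14.1] open 0.0004 gf 10.3 t 23.725
SHIFT units [0.17 0.03 0.13] TURN units -0.01
```

```bash
python3 -m handwheel '[[-1,-0.5,0,0,0,0,0],[-1,-0.8,0,0,0,0,0],[-1,-0.9,0,0,0,0,0],[-1,-0.9,0,0,0,0,0],[-1,-0.9,0,0,0,0,0]]'
python3 -m handwheel '[[0,0,0,-0.9,0,0,0],[0,0,0,-0.9,0,0,0],[0,0,0,-0.9,0,0,0],[0,0,0,0,0,0,0]]'
cat >> h.py <<'E'
def brass(n,save=None):
    im,*_=cam(n)
    if save: cv2.imwrite(save,im)
    hsv=cv2.cvtColor(im,cv2.COLOR_BGR2HSV);m=cv2.inRange(hsv,(17,140,60),(28,255,255));N,l,s,c=cv2.connectedComponentsWithStats(m)
    for i in range(1,N):
        if s[i,4]>60: print('brass',n,np.round(c[i],1),s[i].tolist())
    return im
E
python3 - <<'E'
from h import *
go(.431,.29,.2,8.4)
im=brass('wrist','pics/w7.png')
w=load('wrist')
# dark push-plate rows around expected column
u=proj(w,[.504-.0,-.2263,.123]);print('pocket px',u, 'pocket col median',np.median(im[int(u[1])-15:int(u[1])+15,int(u[0])-15:int(u[0])+15],axis=(0,1)))
a=np.radians(-22.2);p=np.array([.504,-.2263])-.054*np.array([np.cos(a),np.sin(a)]);v=proj(w,[*p,.164]);print('plate px',v)
col=im[:,int(v[0])].mean(1);print([int(x) for x in col[int(v[1])-30:int(v[1])+30:3]])
E
```

```text
clock: 24.35
tool_pos: [0.4106, -0.1873, 0.3076]
orientation: [-180.0, -0.1, -22.2]
force: [0.2, -0.1, -0.3]
opening: 0.0005
gripper_force: 0.0
clock: 24.85
tool_pos: [0.4116, -0.1876, 0.3769]
orientation: [-179.9, -0.3, -22.2]
force: [-0.5, -0.6, -0.2]
opening: 0.0352
gripper_force: 0.0
tip [ 0.4116 -0.1876  0.1989] ori [-179.93   -0.26  -22.19] j [  0.6   0.2 -28.6   0.  -60.9  67.2] F [-0.5 -0.6 -0.2] open 0.0352 gf 0.0 t 24.85
SHIFT units [ -6.5  -17.98  -0.05] TURN units -5.1
brass wrist [343.4 297.8] [335, 271, 15, 54, 398]
brass wrist [196.5 297.9] [191, 272, 15, 52, 386]
brass wrist [318.3 343.9] [137, 335, 337, 16, 4204]
pocket px [272.29699025  87.60182891] pocket col median [204. 197. 187.]
plate px [272.50336333 172.10778464]
[239, 237, 236, 236, 237, 150, 15, 15, 25, 36, 32, 25, 17, 85, 72, 114, 120, 122, 118, 123]
```

The shuttle is back at rest and the pocket is empty, so the foot has dropped in. Back to the tray.

```bash
python3 -m handwheel '[[0.5,-0.35,-1,0,0,0,0],[0.5,-0.35,-1,0,0,0,0],[0.5,-0.35,-1,0,0,0,0],[0.5,-0.35,-1,0,0,0,0],[0.5,-0.35,-1,0,0,0,0]]' >/dev/null
python3 -m handwheel '[[0.5,-0.38,-1,0,0,0,0],[0.5,-0.38,-1,0,0,0,0],[0.5,-0.38,-1,0,0,0,0],[0.5,-0.38,-1,0,0,0,0],[0.5,-0.38,-1,0,0,0,0]]' >/dev/null
python3 -m handwheel '[[0.5,-0.38,-1,0,0,0,0],[0.5,-0.38,-1,0,0,0,0],[0.5,-0.38,-1,0,0,0,0],[0.5,-0.38,-1,0,0,0,0],[0.5,-0.38,-1,0,0,0,0]]' >/dev/null
python3 -m handwheel '[[0.5,-0.38,-1,0,0,0,0],[0.5,-0.38,-1,0,0,0,0],[0.5,-0.38,-1,0,0,0,0],[0.5,-0.38,-0.9,0,0,0,0],[0.5,0,0,0,0,0,0]]'
python3 - <<'E'
from h import *
brass('wrist','pics/w8.png'); go(.513,.3,.096,40)
E
```

```text
clock: 27.4
tool_pos: [0.4256, 0.3189, 0.3743]
orientation: [180.0, 0.0, -22.1]
force: [-1.5, -0.8, -1.0]
opening: 0.0657
gripper_force: 0.0
brass wrist [346.5 107.6] [335, 104, 26, 11, 151]
brass wrist [140.2 299.2] [134, 272, 15, 52, 390]
brass wrist [398.7 298.6] [387, 272, 20, 52, 489]
brass wrist [381.9 344.1] [198, 335, 337, 16, 4072]
tip [0.4254 0.318  0.1962] ori [ 1.7995e+02  2.0000e-02 -2.2140e+01] j [ 57.9   8.3 -20.   -0.  -61.7   9.9] F [ 1.4 -0.1 -0.4] open 0.0657 gf 0.0 t 27.45
SHIFT units [ 3.52 -0.65  4.01] TURN units -10.36
```

View pics/w8.png

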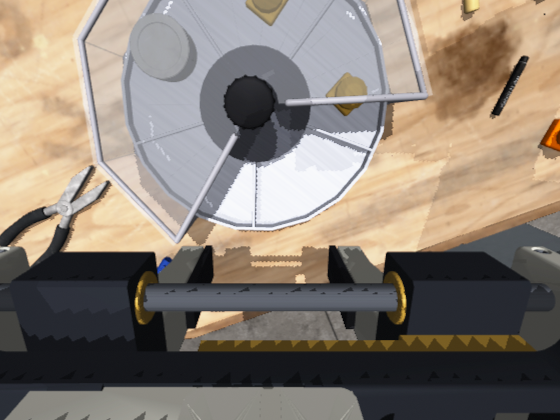

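Two feet remain, at (349,93) and (267,5). The knob is at (249,102) and the tin at (162,46).

```bash
python3 - <<'E'
from h import *
w=load('wrist')
k=at_z(w,(249,103),.128);print(k);k=np.array([.513,.3])
for n,p,z in(('f2',(350,92),.055),('f3',(268,3),.055),('tin',(162,44),.06)):
    X=at_z(w,p,z);v=X[:2]-k;print(n,X,np.hypot(*v),np.degrees(np.arctan2(v[1],v[0]))%360)
E
```

```text
[0.51301338 0.29958439 0.128     ]
f2 [0.49118442 0.21302705 0.055     ] 0.08966723995038256 255.91891110090086
f3 [0.58531359 0.25605268 0.055     ] 0.08462046066122594 328.71159338555356
tin [0.58996535 0.35343767 0.06      ] 0.09369765340441359 34.77256130595926
```

```bash
python3 -m handwheel '[[0.5,0.9,-0.17,0,0,0,0],[0.5,0.9,-0.17,0,0,0,0],[0.5,0.9,-0.17,0,0,0,0],[0.5,0.82,-0.14,0,0,0,0],[0.5,0,0,0,0,0,0]]' >/dev/null
python3 -m handwheel '[[0.5,0,0,1,0,0,0],[0.5,0,0,1,0,0,0],[0.5,0,0,1,0,0,0],[0.5,0,0,0.95,0,0,0],[-1,0,0,0,0,0,0]]'
python3 -m handwheel '[[-1,0,0,0,0,0,0],[-1,0,0,0,0,0,0],[-1,0,0,0,0,0,0],[-1,0,0,0,0,0,1],[-1,0,0,0,0,0,1]]'
python3 -m handwheel '[[-1,0,0,0,0,0,1],[-1,0,0,0,0,0,1],[-1,0,0,0,0,0,1],[-1,0,0,0,0,0,1],[-1,0,0,0,0,0,1]]'>/dev/null
python3 -m handwheel '[[-1,0,0,0,0,0,1],[-1,0,0,0,0,0,1],[-1,0,0,0,0,0,1],[-1,0,0,0,0,0,1],[-1,0,0,0,0,0,0.3]]' 
python3 -m handwheel '[[-1,0,0,0,0,0,0],[0.5,0,0,0,0,0,0],[0.5,0,0,0,0,0,0],[0.5,0,0,-1,0,0,0],[0.5,0,0,-1,0,0,0]]'
python3 -m handwheel '[[0.5,0,0,-1,0,0,-1],[0.5,0,0,-1,0,0,-1],[0.3,0,0,0,0,0,-1],[0.3,0,0,0,0,0,-1],[0.3,0,0,0,0,0,-1]]' >/dev/null
python3 -m handwheel '[[0.3,0,0,0,0,0,-1],[0.3,0,0,0,0,0,-1],[0.3,0,0,0,0,0,-1],[0.3,0,0,0,0,0,-1],[0.3,0,0,0,0,0,-1]]' >/dev/null
python3 -m handwheel '[[0.3,0,0,0,0,0,-1],[0.3,0,0,0,0,0,-1],[0.3,0,0,0,0,0,-1],[0.3,0,0,0,0,0,-1],[0.3,0,0,0,0,0,-1]]' >/dev/null
python3 -m handwheel '[[0.3,0,0,0,0,0,-1],[0.3,-1,0,0,0,0,0],[0.3,-1,0,0,0,0,0],[0.3,-1,0,0,0,0,0],[0.3,-0.8,0,0,0,0,0]]'
python3 - <<'E'
from h import *
go(.43,.29,.038,8.4); brass('wrist','pics/w9.png'); w=load('wrist')
print([proj(w,x) for x in([.431,.29,.06],[.513,.3,.128])])
E
```

```text
clock: 28.7
tool_pos: [0.5123, 0.2982, 0.2744]
orientation: [179.8, 0.1, -22.2]
force: [-1.3, 0.3, 0.9]
opening: 0.0601
gripper_force: 0.0
clock: 29.32
tool_pos: [0.5134, 0.2991, 0.277]
orientation: [-179.9, -0.0, -34.4]
force: [-1.1, 1.4, 3.7]
opening: 0.0358
gripper_force: 30.0
clock: 30.58
tool_pos: [0.513, 0.2988, 0.277]
orientation: [-180.0, 0.1, -90.1]
force: [-4.4, 2.0, 6.5]
opening: 0.035
gripper_force: 30.0
clock: 31.2
tool_pos: [0.5132, 0.2985, 0.3262]
orientation: [180.0, -0.1, -90.0]
force: [0.3, 0.1, -0.1]
opening: 0.0648
gripper_force: 0.0
clock: 33.7
tool_pos: [0.4178, 0.2885, 0.3759]
orientation: [180.0, -0.0, 6.0]
force: [-0.1, -0.5, 0.2]
opening: 0.0571
gripper_force: 0.0
tip [0.4178 0.2885 0.1979] ori [180.  -0.   6.] j [ 56.8   6.  -22.5   0.  -61.5  39.2] F [-0.1 -0.5  0.2] open 0.0571 gf 0.0 t 33.7
SHIFT units [ 0.49 -0.01  6.4 ] TURN units -0.4
brass wrist [342.4 150.8] [323, 135, 38, 33, 789]
brass wrist [270.4 188.5] [253, 170, 36, 36, 781]
brass wrist [158.3 298.1] [151, 271, 20, 54, 535]
brass wrist [382.2 298.1] [370, 272, 20, 53, 498]
brass wrist [364.3 344. ] [181, 335, 337, 16, 4122]
[array([269.96763453, 185.84900017]), array([267.9678125 ,  91.81304813])]
```

```bash
python3 - <<'E'
from h import *
w=load('wrist');k=np.array([.513,.3])
for p in((270.4,188.5),(342.4,150.8)):
    X=at_z(w,p,.046);v=X[:2]-k;print(X,np.hypot(*v),np.degrees(np.arctan2(v[1],v[0]))%360)
im=cv2.imread('pics/w9.png');cv2.imwrite('pics/w9c.png',cv2.resize(im[60:260,140:400],(780,600),interpolation=cv2.INTER_CUBIC))
E
```

```text
[0.42511215 0.28892935 0.046     ] 0.08858235480202331 187.17936047087272
[0.47130625 0.2209552  0.046     ] 0.08936693451660357 242.18970394668256
```

View pics/w9c.png

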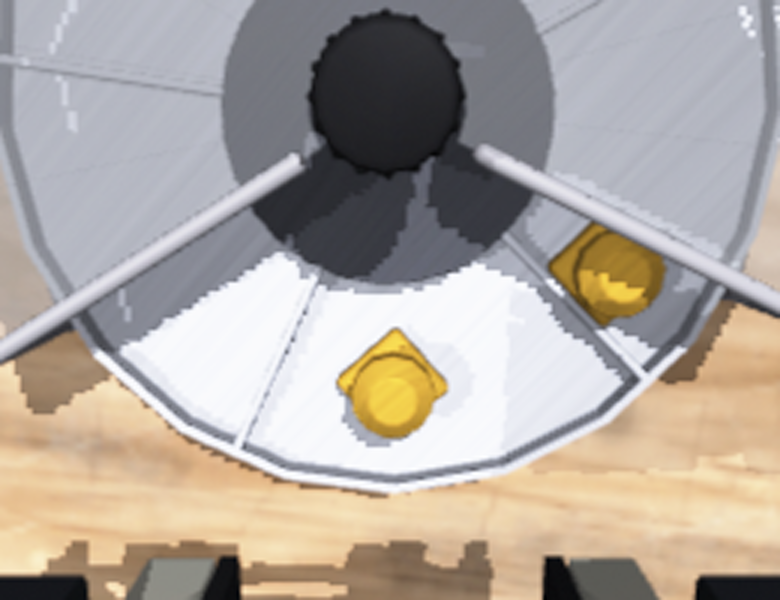

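The foot is in the opening at crop (395,385), with its plinth turned 45° to the gripper. The last foot has been knocked against the divider at crop (612,270) but is still standing.

```bash
python3 - <<'E'
from h import *
w=load('wrist')
X=at_z(w,(271,192.5),.058);print(X)
X=at_z(w,(392/3+140,384/3+60),.036);print('plinth',X)
go(X[0],X[1],.038,8.4)
E
```

```text
[0.42385658 0.28820676 0.058     ]
plinth [0.42336972 0.28844353 0.036     ]
tip [0.4163 0.2879 0.1981] ori [-1.7998e+02  3.0000e-02  5.9800e+00] j [ 56.9   5.8 -22.7  -0.  -61.5  39.1] F [-3.7 -1.1 -1.6] open 0.0571 gf 0.0 t 33.75
SHIFT units [0.28 0.01 6.4 ] TURN units -0.4
```

```bash
python3 -m handwheel '[[0.3,0.28,0,0.8,0,0,0],[0.3,0,0,0.95,0,0,0],[0.3,0,0,0.95,0,0,0],[0.3,0,0,0.95,0,0,0],[0.3,0,0,0.95,0,0,0]]' >/dev/null
python3 -m handwheel '[[0.3,0,0,0.95,0,0,0],[0.3,0,0,0.85,0,0,0],[0.3,0,0,0,0,0,0],[-1,0,0,0,0,0,0],[-1,0,0,0,0,0,0]]'
python3 -m handwheel '[[-1,0,0,0,0,0,0],[-1,0,0,0,0,0,0],[-1,0,0,0,0,0,0]]'
python3 -m handwheel '[[-1,0,0,-0.5,0,0,0],[-1,0,0,-1,0,0,0],[-1,0,0,-1,0,0,0],[-1,0,0,-1,0,0,0],[-1,0,0,-1,0,0,0]]' >/dev/null
python3 -m handwheel '[[-1,0,0,-1,0,0,0],[-1,0,0,-1,0,0,0],[-1,0,0,0,0,0,0]]'
python3 - <<'E'
from h import *
go(.424,-.190,.2,23)
E
```

```text
clock: 35.0
tool_pos: [0.4257, 0.2894, 0.2159]
orientation: [180.0, 0.0, 6.0]
force: [-0.1, 0.3, 0.2]
opening: 0.0427
gripper_force: 0.0
clock: 35.38
tool_pos: [0.4257, 0.2894, 0.2159]
orientation: [180.0, 0.0, 6.0]
force: [-0.5, -0.8, 0.1]
opening: 0.0269
gripper_force: 30.0
clock: 36.38
tool_pos: [0.4259, 0.2897, 0.3813]
orientation: [-179.8, -0.2, 6.0]
force: [-0.7, 0.9, -1.5]
opening: 0.0275
gripper_force: 30.0
tip [0.4259 0.2897 0.2033] ori [-179.81   -0.19    6.02] j [ 56.1   6.4 -21.4   0.  -62.   39.9] F [-0.7  0.9 -1.5] open 0.0275 gf 30.0 t 36.375
SHIFT units [-2.09 19.07  0.13] TURN units -2.83
```

```bash
python3 -m handwheel '[[-1,-0.1,1,0,0,0,0],[-1,-0.1,1,0,0,0,0],[-1,-0.1,1,0,0,0,0],[-1,-0.1,1,0,0,0,0],[-1,-0.1,1,0,0,0,0]]' >/dev/null
python3 -m handwheel '[[-1,-0.1,1,0,0,0,0],[-1,-0.1,1,0,0,0,0],[-1,-0.1,1,0,0,0,0],[-1,-0.1,1,0,0,0,0],[-1,-0.1,1,0,0,0,0]]' >/dev/null
python3 -m handwheel '[[-1,-0.1,1,0,0,0,0],[-1,-0.1,1,0,0,0,0],[-1,-0.1,1,0,0,0,0],[-1,-0.1,1,0,0,0,0],[-1,-0.1,1,0,0,0,0]]'
python3 -m handwheel '[[-1,-0.1,1,0,0,0,0],[-1,-0.1,1,0,0,0,0],[-1,-0.1,1,0,0,0,0],[-1,-0.1,1,0,0,0,0],[-1,0,0,0,0,0,-1]]' >/dev/null
python3 -m handwheel '[[-1,0,0,0,0,0,-1],[-1,0,0,0,0,0,-0.83],[-1,0,0,0,0,0,0]]'
python3 - <<'E'
from h import *
go(.504,-.2263,.125,23); im=brass('wrist')
w=load('wrist');print(proj(w,[.504,-.2263,.123]))
cv2.imwrite('pics/w10.png',cv2.resize(im[100:300,140:400],(780,600),interpolation=cv2.INTER_CUBIC))
E
```

```text
clock: 38.25
tool_pos: [0.4266, -0.0893, 0.3783]
orientation: [-180.0, 0.0, 6.0]
force: [1.1, -0.5, -0.6]
opening: 0.0274
gripper_force: 30.0
clock: 39.25
tool_pos: [0.4271, -0.1887, 0.3783]
orientation: [-180.0, 0.0, 22.9]
force: [-0.4, -1.1, -1.5]
opening: 0.0272
gripper_force: 30.0
tip [ 0.4271 -0.1887  0.2003] ori [-1.7999e+02  2.0000e-02  2.2890e+01] j [  0.4   1.8 -26.8  -0.  -61.4 112.5] F [-0.4 -1.1 -1.5] open 0.0272 gf 30.0 t 39.25
SHIFT units [2.25 2.58 3.01] TURN units -0.02
brass wrist [105.9 173. ] [95, 165, 22, 23, 93]
brass wrist [ 90.3 181. ] [81, 172, 22, 20, 304]
brass wrist [270.  259.8] [244, 227, 53, 57, 2265]
brass wrist [209.7 298.3] [205, 272, 13, 53, 373]
brass wrist [330.4 298.1] [324, 272, 12, 52, 344]
brass wrist [304.4 344. ] [122, 335, 337, 16, 4142]
[354.77674032 148.06513889]
```

View pics/w10.png

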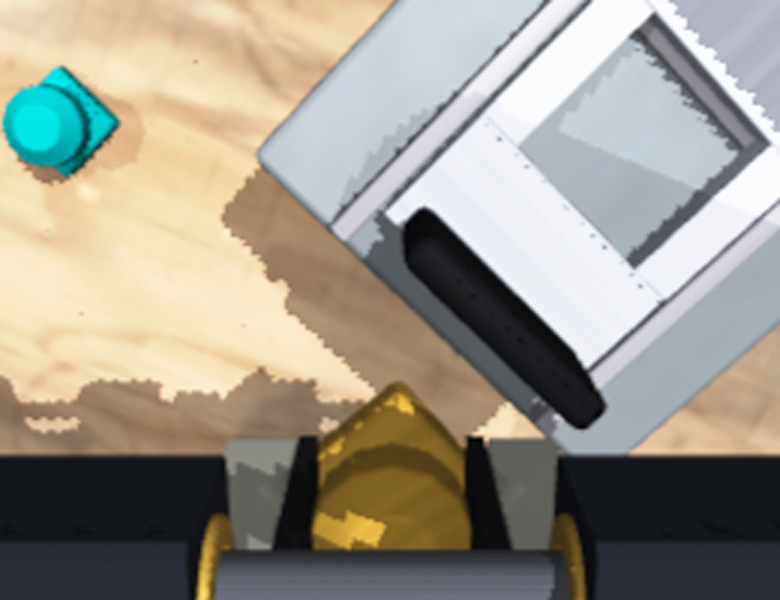

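The plinth, held at 45° in the gripper, now lies square to the tumbler. Placing it.

```bash
python3 -c "
from h import *
w=load('wrist');print('unknown blob',at_z(w,(97,177),.02))"
python3 -m handwheel '[[-1,0.75,0.86,0,0,0,0],[-1,0.75,0.86,0,0,0,0],[-1,0.75,0.86,0,0,0,0],[-1,0,0,0,0,0,0],[-1,0,0,0.6,0,0,0]]'
python3 -m handwheel '[[-1,0,0,0.7,0,0,0],[-1,0,0,0.7,0,0,0],[-1,0,0,0.6,0,0,0],[-1,0,0,0.4,0,0,0],[-1,0,0,0,0,0,0]]'
python3 -c "
from h import *
go(.504,-.2263,.125,23)"
```

```text
unknown blob [ 0.36415285 -0.00387576  0.02      ]
clock: 39.92
tool_pos: [0.5048, -0.2255, 0.3635]
orientation: [180.0, -0.1, 22.9]
force: [-0.0, 0.0, -0.4]
opening: 0.0272
gripper_force: 30.0
clock: 40.55
tool_pos: [0.5047, -0.2252, 0.3027]
orientation: [-180.0, 0.1, 23.0]
force: [-0.1, 0.4, 0.4]
opening: 0.0275
gripper_force: 30.0
tip [ 0.5047 -0.2252  0.1247] ori [-1.7996e+02  7.0000e-02  2.2980e+01] j [ -3.7  14.3 -22.7  -0.  -53.1 116.7] F [-0.1  0.4  0.4] open 0.0275 gf 30.0 t 40.55
SHIFT units [-0.04  0.03 -0.01] TURN units -0.0
```

```bash
python3 -m handwheel '[[0.1,0,0,0,0,0,0],[0.1,0,0,0,0,0,0],[0.1,0,0,-0.8,0,0,0],[0.1,0,0,-0.9,0,0,0],[0.1,0,0,-0.9,0,0,0]]'
python3 -m handwheel '[[-1,0,0,-0.2,0,0,1],[-1,0,0,0,0,0,1],[-1,0,0,0,0,0,1],[-1,0,0,0,0,0,1],[-1,0,0,0,0,0,1]]' >/dev/null
python3 -m handwheel '[[-1,0,0,0,0,0,1],[-1,0,0,0,0,0,1],[-1,0,0,0,0,0,0.5],[-1,-1,0,0,0,0,0],[-1,-1,0,0,0,0,0]]' >/dev/null
python3 -m handwheel '[[-1,-1,0,0,0,0,0],[-1,-1,0,0,0,0,0],[-1,0,0,0,0,0,0]]' >/dev/null
python3 - <<'E'
from h import *
go(.4116,-.188,.129,-22.2); brass('wrist','pics/w11.png'); w=load('wrist')
print(proj(w,[.504,-.2263,.144]),proj(w,[.504,-.2263,.12]),proj(w,[.504,-.2263,.134]))
E
```

```text
clock: 41.18
tool_pos: [0.5051, -0.2253, 0.3697]
orientation: [180.0, -0.0, 23.0]
force: [0.1, -0.4, -0.3]
opening: 0.0479
gripper_force: 0.0
tip [ 0.4111 -0.1875  0.1963] ori [-1.7995e+02 -9.0000e-02 -2.1990e+01] j [  0.6   0.4 -28.8  -0.  -60.7  67.4] F [0.9 0.3 0.5] open 0.0001 gf 0.0 t 42.8
SHIFT units [0.03 0.01 2.69] TURN units 0.03
brass wrist [273.4  86.4] [253, 62, 43, 49, 1830]
brass wrist [257.2 299.2] [255, 272, 5, 53, 191]
brass wrist [282.8 297.5] [281, 272, 5, 53, 197]
brass wrist [253.6 344. ] [69, 335, 336, 16, 4156]
[272.73139715  82.18802607] [272.47580932  85.80332355] [272.61793652  83.79293001]
```

The foot stands centred in the pocket (blob 43×49 px at (273,86), matching the first one). Push.

```bash
python3 -m handwheel '[[-1,0,0,0.9,0,0,0],[-1,0,0,0.9,0,0,0],[-1,0,0,0.85,0,0,0],[-1,0,0,0,0,0,0]]'
python3 -m handwheel '[[-1,0.8,0,0,0,0,0],[-1,0.5,0,0,0,0,0],[-1,0.5,0,0,0,0,0],[-1,0.5,0,0,0,0,0],[-1,0.5,0,0,0,0,0]]'
python3 -m handwheel '[[-1,0.5,0,0,0,0,0],[-1,0.4,0,0,0,0,0],[-1,0.2,0,0,0,0,0],[-1,0,0,0,0,0,0]]'
python3 -c "
from h import *
go(.504,-.2263,.1255,-22.2)"
python3 -m handwheel '[[-1,-0.5,0,0,0,0,0],[-1,-0.8,0,0,0,0,0],[-1,-0.9,0,0,0,0,0],[-1,-0.9,0,0,0,0,0],[-1,-0.9,0,0,0,0,0]]' >/dev/null
python3 -m handwheel '[[0,0,0,-0.9,0,0,0],[0,0,0,-0.9,0,0,0],[0,0,0,-0.9,0,0,0],[0,0,0,0,0,0,0]]'
python3 - <<'E'
from h import *
go(.4256,.319,.197,-22.2); im=brass('wrist'); w=load('wrist')
a=np.radians(-22.2);p=np.array([.504,-.2263])-.054*np.array([np.cos(a),np.sin(a)]);v=proj(w,[*p,.164]);print('plate px',v)
col=im[:,int(v[0])].mean(1);print([int(x) for x in col[int(v[1])-30:int(v[1])+30:3]])
E
```

```text
clock: 43.35
tool_pos: [0.4126, -0.188, 0.3061]
orientation: [179.9, 0.1, -22.0]
force: [0.4, 0.0, 0.3]
opening: 0.0005
gripper_force: 0.0
clock: 43.98
tool_pos: [0.477, -0.214, 0.3073]
orientation: [-180.0, 0.1, -22.0]
force: [-5.6, 5.3, 6.0]
opening: 0.0006
gripper_force: 3.8
clock: 44.48
tool_pos: [0.5003, -0.2237, 0.3066]
orientation: [180.0, 0.5, -22.1]
force: [-13.4, 9.8, 9.5]
opening: 0.0
gripper_force: 8.3
tip [ 0.5003 -0.2237  0.1286] ori [179.97   0.47 -22.06] j [ -3.6  13.8 -22.8  -0.1 -53.9  71.7] F [-13.4   9.8   9.5] open 0.0 gf 8.3 t 44.475
SHIFT units [0.18 0.04 0.12] TURN units 0.02
clock: 45.6
tool_pos: [0.4109, -0.1871, 0.3768]
orientation: [-179.9, -0.3, -22.0]
force: [0.2, -0.9, -1.1]
opening: 0.0348
gripper_force: 0.0
tip [ 0.4109 -0.1871  0.1988] ori [-179.93   -0.25  -22.01] j [  0.7   0.2 -28.7   0.  -60.9  67.3] F [ 0.2 -0.9 -1.1] open 0.0348 gf 0.0 t 45.6
SHIFT units [ -7.04 -18.99   0.07] TURN units 0.03
brass wrist [196.5 297.9] [191, 272, 15, 52, 383]
brass wrist [343.6 297.9] [335, 272, 15, 52, 396]
brass wrist [318.3 343.9] [137, 335, 337, 17, 4205]
plate px [273.05810425 170.85212821]
[238, 238, 235, 236, 236, 238, 13, 15, 21, 34, 34, 26, 19, 79, 81, 104, 119, 122, 120, 121]
```

The second foot is in. Back to the tray for the third.

```bash
python3 -m handwheel '[[0.5,-0.35,-1,0,0,0,0],[0.5,-0.35,-1,0,0,0,0],[0.5,-0.35,-1,0,0,0,0],[0.5,-0.35,-1,0,0,0,0],[0.5,-0.35,-1,0,0,0,0]]' >/dev/null
python3 -m handwheel '[[0.5,-0.38,-1,0,0,0,0],[0.5,-0.38,-1,0,0,0,0],[0.5,-0.38,-1,0,0,0,0],[0.5,-0.38,-1,0,0,0,0],[0.5,-0.38,-1,0,0,0,0]]' >/dev/null
python3 -m handwheel '[[0.5,-0.38,-1,0,0,0,0],[0.5,-0.38,-1,0,0,0,0],[0.5,-0.38,-1,0,0,0,0],[0.5,-0.38,-1,0,0,0,0],[0.5,-0.38,-1,0,0,0,0]]' >/dev/null
python3 -m handwheel '[[0.5,-0.38,-1,0,0,0,0],[0.5,-0.38,-1,0,0,0,0],[0.5,-0.38,-1,0,0,0,0],[0.5,-0.38,-0.9,0,0,0,0],[0.5,0,0,0,0,0,0]]'
python3 - <<'E'
from h import *
im=brass('wrist','pics/w12.png'); go(.513,.3,.0965,-22.2)
w=load('wrist');X=at_z(w,(0,0),.05)
import cv2
hsv=cv2.cvtColor(im,cv2.COLOR_BGR2HSV);m=cv2.inRange(hsv[:265],(17,100,50),(28,255,255));N,l,s,c=cv2.connectedComponentsWithStats(m)
for i in range(1,N):
    if s[i,4]>100:
        X=at_z(w,c[i],.046);v=X[:2]-[.513,.3];print(c[i],s[i],X,np.hypot(*v),np.degrees(np.arctan2(v[1],v[0]))%360)
E
```

```text
clock: 48.15
tool_pos: [0.4233, 0.3195, 0.3743]
orientation: [180.0, 0.0, -21.9]
force: [0.0, -0.0, 1.4]
opening: 0.0661
gripper_force: 0.0
brass wrist [346.4 114.9] [327, 101, 38, 32, 896]
brass wrist [140.6 298.6] [135, 272, 15, 52, 406]
brass wrist [397.8 298.3] [385, 272, 22, 53, 537]
brass wrist [381.9 344.1] [198, 335, 338, 16, 4070]
tip [0.4232 0.3185 0.1963] ori [ 1.7996e+02  1.0000e-02 -2.1960e+01] j [ 58.2   8.2 -20.1  -0.  -61.7   9.8] F [ 0.1 -0.5 -0.7] open 0.0657 gf 0.0 t 48.2
SHIFT units [ 3.61 -0.66  3.99] TURN units 0.04
[470.05343511   5.10687023] [464   0  16  12 131] [0.51796053 0.09188461 0.046     ] 0.20817449550854 271.365414650851
[346.42997812 114.89715536] [327 101  38  32 914] [0.47050081 0.22099653 0.046     ] 0.08970913931344753 241.72238052642538
```

```bash
python3 -m handwheel '[[0.5,0.9,-0.16,0,0,0,0],[0.5,0.9,-0.16,0,0,0,0],[0.5,0.9,-0.16,0,0,0,0],[0.5,0.88,-0.16,0,0,0,0],[0.5,0,0,0,0,0,0]]' >/dev/null
python3 -m handwheel '[[0.5,0,0,1,0,0,0],[0.5,0,0,1,0,0,0],[0.5,0,0,1,0,0,0],[0.5,0,0,0.95,0,0,0],[-1,0,0,0,0,0,0]]'
python3 -m handwheel '[[-1,0,0,0,0,0,0],[-1,0,0,0,0,0,0],[-1,0,0,0,0,0,0],[-1,0,0,0,0,0,1],[-1,0,0,0,0,0,1]]'
python3 -m handwheel '[[-1,0,0,0,0,0,1],[-1,0,0,0,0,0,1],[-1,0,0,0,0,0,1],[-1,0,0,0,0,0,1],[-1,0,0,0,0,0,1]]'>/dev/null
python3 -m handwheel '[[-1,0,0,0,0,0,1],[-1,0,0,0,0,0,0.9],[-1,0,0,0,0,0,0],[0.5,0,0,0,0,0,0],[0.5,0,0,0,0,0,0]]' 
python3 -m handwheel '[[0.5,0,0,-1,0,0,0],[0.5,0,0,-1,0,0,0],[0.5,0,0,-1,0,0,-1],[0.5,0,0,-1,0,0,-1],[0.3,0,0,0,0,0,-1]]' >/dev/null
python3 -m handwheel '[[0.3,0,0,0,0,0,-1],[0.3,0,0,0,0,0,-1],[0.3,0,0,0,0,0,-1],[0.3,0,0,0,0,0,-1],[0.3,0,0,0,0,0,-1]]' >/dev/null
python3 -m handwheel '[[0.3,0,0,0,0,0,-1],[0.3,0,0,0,0,0,-1],[0.3,0,0,0,0,0,-1],[0.3,0,0,0,0,0,-1],[0.3,0,0,0,0,0,-1]]' >/dev/null
python3 -m handwheel '[[0.3,0,0,0,0,0,-1],[0.3,-1,0,0,0,0,0],[0.3,-1,0,0,0,0,0],[0.3,-1,0,0,0,0,0],[0.3,-0.8,0,0,0,0,0]]'
python3 - <<'E'
from h import *
im=brass('wrist','pics/w13.png'); w=load('wrist');go(.43,.29,.042,8.4)
hsv=cv2.cvtColor(im,cv2.COLOR_BGR2HSV);m=cv2.inRange(hsv[:265],(17,100,50),(28,255,255));N,l,s,c=cv2.connectedComponentsWithStats(m)
for i in range(1,N):
    if s[i,4]>100:
        X=at_z(w,c[i],.046);v=X[:2]-[.513,.3];print(c[i],s[i],X,np.hypot(*v),np.degrees(np.arctan2(v[1],v[0]))%360)
cv2.imwrite('pics/w13c.png',cv2.resize(im[60:260,140:400],(780,600),interpolation=cv2.INTER_CUBIC))
E
```

```text
clock: 49.45
tool_pos: [0.5115, 0.2982, 0.2744]
orientation: [179.8, 0.1, -22.0]
force: [0.4, -0.2, 0.4]
opening: 0.0605
gripper_force: 0.0
clock: 50.08
tool_pos: [0.5126, 0.2994, 0.2771]
orientation: [-179.8, -0.0, -34.2]
force: [-0.8, 2.5, 1.2]
opening: 0.0353
gripper_force: 30.0
clock: 51.32
tool_pos: [0.512, 0.2982, 0.2755]
orientation: [179.9, -0.0, -75.4]
force: [0.6, 0.0, 0.0]
opening: 0.0501
gripper_force: 0.0
clock: 53.82
tool_pos: [0.4173, 0.284, 0.3756]
orientation: [180.0, 0.0, 8.6]
force: [-0.5, -0.0, -1.0]
opening: 0.0571
gripper_force: 0.0
brass wrist [269.  187.2] [254, 171, 31, 33, 767]
brass wrist [158.3 297.5] [151, 271, 20, 54, 542]
brass wrist [382.3 297.6] [370, 272, 20, 52, 492]
brass wrist [364.7 344. ] [181, 335, 337, 16, 4098]
tip [0.4158 0.2833 0.1978] ori [1.7999e+02 7.0000e-02 8.5900e+00] j [ 56.7   5.6 -23.   -0.1 -61.5  42. ] F [-3.4 -0.9 -0.6] open 0.057 gf 0.0 t 53.875
SHIFT units [ 0.6  -0.18  6.23] TURN units 0.03
[503.88967136  65.58920188] [473   0  65 131 852] [0.57270617 0.08724861 0.046     ] 0.22097054393824322 285.67614813411797
[268.92630241 187.22236341] [254 171  31  33 787] [0.42557995 0.28620487 0.046     ] 0.08850181640621488 188.96748635274616
```

View pics/w13c.png

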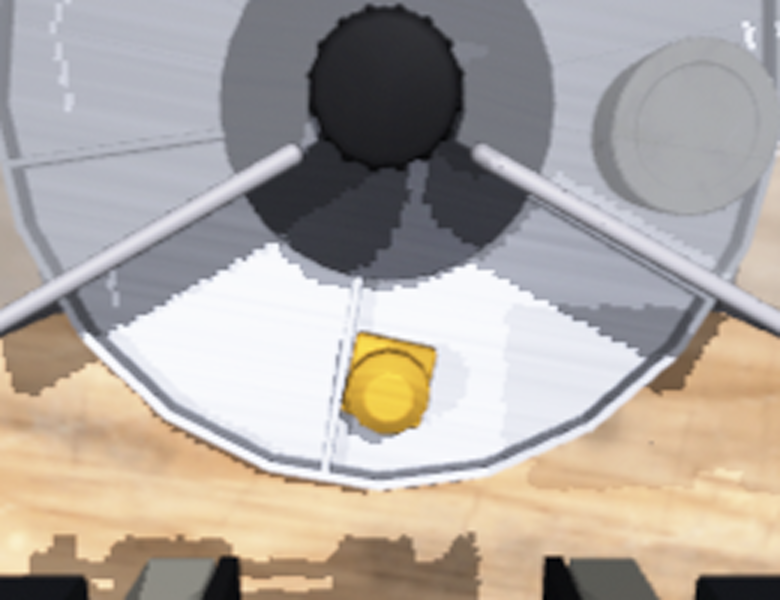

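The last foot is at crop (390,385), tight against the divider to its left. The fingertips must stay above the divider top (38 mm), so I grip with the tips at 42 mm.

```bash
python3 -m handwheel '[[0.3,0.3,-0.04,0.6,0,0,0],[0.3,0,0,0.95,0,0,0],[0.3,0,0,0.95,0,0,0],[0.3,0,0,0.95,0,0,0],[0.3,0,0,0.95,0,0,0]]' >/dev/null
python3 -m handwheel '[[0.3,0,0,0.95,0,0,0],[0.3,0,0,0.87,0,0,0],[0.3,0,0,0,0,0,0],[-1,0,0,0,0,0,0],[-1,0,0,0,0,0,0]]'
python3 -m handwheel '[[-1,0,0,0,0,0,0],[-1,0,0,0,0,0,0],[-1,0,0,0,0,0,0]]'
python3 -m handwheel '[[-1,0,0,-0.5,0,0,0],[-1,0,0,-1,0,0,0],[-1,0,0,-1,0,0,0],[-1,0,0,-1,0,0,0],[-1,0,0,-1,0,0,0]]' >/dev/null
python3 -m handwheel '[[-1,0,0,-1,0,0,0],[-1,0,0,-1,0,0,0],[-1,0,0,0,0,0,0]]'
python3 - <<'E'
from h import *
go(.4116,-.188,.205,-22)
E
```

```text
clock: 55.12
tool_pos: [0.426, 0.2869, 0.2211]
orientation: [-179.9, -0.1, 8.6]
force: [0.9, -0.5, 0.4]
opening: 0.0423
gripper_force: 0.0
clock: 55.5
tool_pos: [0.4257, 0.2868, 0.221]
orientation: [-180.0, -0.0, 8.6]
force: [-0.7, -0.6, 5.7]
opening: 0.0276
gripper_force: 30.0
clock: 56.5
tool_pos: [0.4258, 0.2868, 0.3855]
orientation: [-179.8, -0.2, 8.6]
force: [1.3, -0.1, -1.0]
opening: 0.0277
gripper_force: 30.0
tip [0.4258 0.2868 0.2075] ori [-179.83   -0.18    8.6 ] j [ 55.9   6.  -21.2   0.  -62.6  42.7] F [ 1.3 -0.1 -1. ] open 0.0277 gf 30.0 t 56.5
SHIFT units [-3.4 18.7  0.1] TURN units 5.1
```

```bash
python3 -m handwheel '[[-1,-0.18,1,0,0,0,0],[-1,-0.18,1,0,0,0,0],[-1,-0.18,1,0,0,0,0],[-1,-0.18,1,0,0,0,0],[-1,-0.18,1,0,0,0,0]]' >/dev/null
python3 -m handwheel '[[-1,-0.18,1,0,0,0,0],[-1,-0.18,1,0,0,0,0],[-1,-0.18,1,0,0,0,0],[-1,-0.18,1,0,0,0,0],[-1,-0.18,1,0,0,0,0]]'
python3 -m handwheel '[[-1,-0.18,1,0,0,0,0],[-1,-0.18,1,0,0,0,0],[-1,-0.18,1,0,0,0,0],[-1,-0.18,1,0,0,0,0],[-1,-0.18,1,0,0,0,0]]'
python3 -m handwheel '[[-1,-0.18,1,0,0,0,0],[-1,-0.18,1,0,0,0,0],[-1,-0.18,1,0,0,0,0],[-1,-0.16,0.7,0,0,0,0],[-1,0,0,0,0,0,1]]' >/dev/null
python3 -m handwheel '[[-1,0,0,0,0,0,1],[-1,0,0,0,0,0,1],[-1,0,0,0,0,0,1],[-1,0,0,0,0,0,1.0],[-1,0,0,0,0,0,0.1]]'
python3 - <<'E'
from h import *
go(.504,-.2263,.127,-22.2); im=brass('wrist','pics/w14.png')
E
```

```text
clock: 57.75
tool_pos: [0.4177, 0.0306, 0.3828]
orientation: [180.0, 0.0, 8.5]
force: [1.1, -1.4, -0.9]
opening: 0.0275
gripper_force: 30.0
clock: 58.38
tool_pos: [0.4137, -0.0961, 0.3828]
orientation: [-180.0, 0.0, 8.5]
force: [0.3, 0.0, -1.0]
opening: 0.0272
gripper_force: 30.0
clock: 59.62
tool_pos: [0.4104, -0.189, 0.3828]
orientation: [180.0, 0.0, -22.1]
force: [-0.3, -1.0, -1.1]
opening: 0.0274
gripper_force: 30.0
tip [ 0.4104 -0.189   0.2048] ori [ 1.800e+02  2.000e-02 -2.206e+01] j [  0.4  -0.  -28.   -0.  -62.   67.6] F [-0.3 -1.  -1.1] open 0.0274 gf 30.0 t 59.625
SHIFT units [ 4.03 -0.02  3.11] TURN units 0.02
brass wrist [270.4 257.8] [245, 229, 55, 55, 2495]
brass wrist [209.4 298. ] [205, 272, 12, 52, 347]
brass wrist [330.6 297.7] [324, 272, 12, 52, 352]
brass wrist [303.7 343.9] [122, 335, 337, 16, 4213]
```

```bash
python3 -m handwheel '[[-1,1,0,0,0,0,0],[-1,1,0,0,0,0,0],[-1,1,0,0,0,0,0],[-1,1,0,0,0,0,0],[-1,0,0,0,0,0,0]]'
python3 -m handwheel '[[-1,0,0,0.7,0,0,0],[-1,0,0,0.7,0,0,0],[-1,0,0,0.7,0,0,0],[-1,0,0,0.6,0,0,0],[-1,0,0,0.35,0,0,0]]'
python3 -m handwheel '[[-1,0,0,0,0,0,0]]'
python3 -c "
from h import *
go(.504,-.2263,.128,-22.2)"
```

```text
clock: 60.3
tool_pos: [0.5048, -0.2265, 0.3821]
orientation: [180.0, 0.1, -21.9]
force: [-0.8, 0.4, -1.1]
opening: 0.0275
gripper_force: 30.0
clock: 60.92
tool_pos: [0.5035, -0.2258, 0.3059]
orientation: [180.0, 0.0, -22.0]
force: [0.0, 0.0, -1.1]
opening: 0.0272
gripper_force: 30.0
clock: 61.05
tool_pos: [0.5038, -0.2258, 0.3063]
orientation: [180.0, 0.0, -22.0]
force: [-0.3, 0.7, -0.5]
opening: 0.0274
gripper_force: 30.0
tip [ 0.5038 -0.2258  0.1283] ori [ 1.7998e+02  5.0000e-02 -2.2000e+01] j [ -3.8  14.  -22.6   0.  -53.5  71.8] F [-0.3  0.7 -0.5] open 0.0274 gf 30.0 t 61.05
SHIFT units [0.01 0.02 0.01] TURN units 0.03
```

```bash
python3 -m handwheel '[[0.1,0,0,0,0,0,0],[0.1,0,0,0,0,0,0],[0.1,0,0,-0.8,0,0,0],[0.1,0,0,-0.9,0,0,0],[0.1,0,0,-0.9,0,0,0]]'
python3 -m handwheel '[[-1,-1,0,-0.1,0,0,0],[-1,-1,0,0,0,0,0],[-1,-1,0,0,0,0,0],[-1,-1,0,0,0,0,0],[-1,0,0,0,0,0,0]]' >/dev/null
python3 - <<'E'
from h import *
go(.4116,-.188,.129,-22.2); brass('wrist','pics/w15.png'); w=load('wrist')
print(proj(w,[.504,-.2263,.134]))
E
```

```text
clock: 61.68
tool_pos: [0.5041, -0.2258, 0.3728]
orientation: [-180.0, -0.0, -22.0]
force: [0.5, -0.5, 0.5]
opening: 0.0483
gripper_force: 0.0
tip [ 0.4101 -0.188   0.197 ] ori [-1.7995e+02 -9.0000e-02 -2.1990e+01] j [  0.5   0.3 -28.8  -0.  -60.8  67.5] F [ 0.5 -0.   0.2] open 0.0042 gf 0.0 t 62.3
SHIFT units [ 0.06 -0.02  2.72] TURN units 0.04
brass wrist [270.2  87.8] [248, 63, 46, 51, 1804]
brass wrist [250.8 298.3] [249, 272, 5, 53, 216]
brass wrist [289.3 298.1] [287, 272, 6, 53, 212]
brass wrist [260.4 344. ] [76, 335, 337, 16, 4164]
[271.37600881  82.62061192]
```

The foot is in the pocket: the blob at (270,88) is the same size as the earlier ones. Push, release, and check.

```bash
python3 -m handwheel '[[-1,0,0,0.9,0,0,0],[-1,0,0,0.9,0,0,0],[-1,0,0,0.9,0,0,0],[-1,0,0,0,0,0,0]]'
python3 -m handwheel '[[-1,0.8,0,0,0,0,0],[-1,0.5,0,0,0,0,0],[-1,0.5,0,0,0,0,0],[-1,0.5,0,0,0,0,0],[-1,0.5,0,0,0,0,0]]'
python3 -m handwheel '[[-1,0.5,0,0,0,0,0],[-1,0.45,0,0,0,0,0],[-1,0.2,0,0,0,0,0],[-1,0,0,0,0,0,0]]'
python3 -c "
from h import *
go(.504,-.2263,.1255,-22.2)"
python3 -m handwheel '[[-1,-0.5,0,0,0,0,0],[-1,-0.8,0,0,0,0,0],[-1,-0.9,0,0,0,0,0],[-1,-0.9,0,0,0,0,0],[-1,-0.9,0,0,0,0,0]]' >/dev/null
python3 -m handwheel '[[-1,0,0,-0.9,0,0,0],[-1,0,0,-0.9,0,0,0],[-1,0,0,-0.9,0,0,0],[-1,0,0,0,0,0,0]]'
python3 - <<'E'
from h import *
im=brass('wrist'); w=load('wrist'); o=brass('side','pics/side9.png'); brass('scene','pics/scene9.png')
a=np.radians(-22.2);p=np.array([.504,-.2263])-.054*np.array([np.cos(a),np.sin(a)]);v=proj(w,[*p,.164]);print('plate px',v)
col=im[:,int(v[0])].mean(1);print([int(x) for x in col[int(v[1])-30:int(v[1])+30:3]])
# plunger in side image: dark blob near (289,139)
s=load('side'); g=o[125:155,270:310].mean(2); ys,xs=np.where(g<70); print('plunger dark px',xs.mean()+270,ys.mean()+125,xs.min()+270,xs.max()+270,ys.min()+125,ys.max()+125)
for z in(.166,.174,.18): print(z,at_z(s,(289,143),z),at_z(s,(289,139),z))
go(.62,-.27,.23,-22.2)
E
```

```text
clock: 62.85
tool_pos: [0.4115, -0.1885, 0.3055]
orientation: [179.9, 0.2, -22.0]
force: [-0.5, -0.2, 0.0]
opening: 0.0009
gripper_force: 0.0
clock: 63.48
tool_pos: [0.476, -0.2145, 0.3068]
orientation: [-180.0, 0.1, -22.0]
force: [-5.7, 5.5, 4.5]
opening: 0.0002
gripper_force: 3.7
clock: 63.98
tool_pos: [0.5001, -0.2246, 0.306]
orientation: [180.0, 0.5, -22.1]
force: [-15.4, 11.1, 10.7]
opening: 0.0003
gripper_force: 9.1
tip [ 0.5001 -0.2246  0.128 ] ori [179.96   0.52 -22.07] j [ -3.8  13.8 -22.8  -0.2 -53.9  71.8] F [-15.4  11.1  10.7] open 0.0003 gf 9.1 t 63.975
SHIFT units [0.17 0.01 0.1 ] TURN units 0.02
clock: 65.1
tool_pos: [0.4111, -0.1881, 0.3763]
orientation: [-179.9, -0.3, -22.0]
force: [0.3, 1.0, 0.2]
opening: 0.0002
gripper_force: 0.0
brass wrist [257.3 298.8] [255, 272, 5, 53, 188]
brass wrist [282.9 297.9] [281, 272, 5, 53, 202]
brass wrist [253.6 344. ] [69, 335, 336, 16, 4153]
brass side [185.9 252.6] [177, 246, 18, 14, 221]
brass scene [222.1 214.8] [213, 208, 19, 13, 135]
plate px [271.73449191 171.76121872]
[233, 232, 228, 229, 231, 232, 13, 14, 20, 32, 31, 24, 16, 74, 74, 98, 111, 116, 112, 113]
plunger dark px 290.29896907216494 142.7319587628866 281 309 137 154
0.166 [ 0.61573534 -0.26460997  0.166     ] [ 0.6265441  -0.29019827  0.166     ]
0.174 [ 0.60976777 -0.24998271  0.174     ] [ 0.6204515 -0.275275   0.174    ]
0.18 [ 0.6052921  -0.23901226  0.18      ] [ 0.61588205 -0.26408256  0.18      ]
tip [ 0.4101 -0.1879  0.1958] ori [-1.800e+02  2.000e-02 -2.203e+01] j [  0.5   0.4 -28.9  -0.  -60.8  67.4] F [-0.2 -0.5  0. ] open 0.0006 gf 0.0 t 65.25
SHIFT units [ 9.01 -0.1  -1.37] TURN units 0.03
```

All three feet are in and the shuttle is back. No brass is left on the tray; the remaining side blob at (186,252) is the yellow meter, there since the start. Next I find the start plunger with the wrist camera.

```bash
python3 -m handwheel '[[-1,0.5,0,-1,0,0,0],[-1,1,0,-0.5,0,0,0],[-1,1,0,0,0,0,0],[-1,1,0,0,0,0,0],[-1,0,0,0,0,0,0]]'
python3 - <<'E'
from h import *
im,*_=cam('wrist'); w=load('wrist'); cv2.imwrite('pics/w16.png',im)
a=np.radians(-22.2);p0=np.array([.504,-.2263]);e=np.array([np.cos(a),np.sin(a)])
print('expect',proj(w,[*(p0+.1285*e),.174]), 'hood edges px',[proj(w,[*(p0+x*e),.166]) for x in(.045,.212)])
g=cv2.cvtColor(im,cv2.COLOR_BGR2GRAY)[:245]
c=cv2.HoughCircles(cv2.medianBlur(g,5),cv2.HOUGH_GRADIENT,1,40,param1=100,param2=18,minRadius=12,maxRadius=50);print(c)
m=(g<75).astype(np.uint8);N,l,s,cc=cv2.connectedComponentsWithStats(m)
for i in range(1,N):
    if s[i,4]>150: print(cc[i],s[i])
go(.62,-.27,.23,-22.2)
E
```

```text
clock: 65.88
tool_pos: [0.4925, -0.2211, 0.41]
orientation: [180.0, 0.1, -22.1]
force: [-0.2, 0.3, -0.4]
opening: 0.0001
gripper_force: 0.0
expect [271.63293604  10.79330055] hood edges px [array([271.12531155, 146.72786904]), array([ 272.11897978, -154.75378957])]
[[[272.5  11.5  39.9]
  [259.5 181.5  36.9]
  [558.5 199.5  42.7]
  [ 72.5 192.5  23.9]
  [122.5  34.5  29.9]
  [ 50.5 156.5  29.4]
  [548.5  28.5  31.1]
  [141.5  72.5  22.4]
  [514.5 133.5  35. ]
  [111.5 161.5  38.3]
  [  2.5 111.5  21.6]
  [101.5 105.5  21.8]
  [187.5 226.5  15. ]
  [354.5 222.5  14.1]
  [516.5 216.5  16.9]]]
[70.1213778  15.41880809] [   0    0  131   49 1829]
[269.4742268   27.69955817] [ 232    0   75   52 2037]
[522.71945701  40.68778281] [513   4  37  58 221]
[148.2628866   44.91752577] [129  23  26  40 194]
[548.64439141 107.9928401 ] [534  75  26  70 419]
[ 11.06874189 108.84046693] [  0  80  25  52 771]
[ 90.97206704 171.17877095] [ 63 127  58  93 179]
[271.27310924 148.78571429] [192 146 158  24 476]
tip [ 0.4916 -0.2208  0.2322] ori [ 1.7996e+02  1.5000e-01 -2.2050e+01] j [ -3.3   7.6 -16.   -0.  -66.6  71.3] F [-1.1 -0.3 -0.3] open 0.0003 gf 0.0 t 65.925
SHIFT units [ 5.5  -0.1   0.09] TURN units 0.02
```

```bash
python3 -m handwheel '[[-1,0.7,0,0,0,0,0],[-1,0.7,0,0,0,0,0],[-1,0.6,0,0,0,0,0],[-1,0,0,0,0,0,0]]' >/dev/null
python3 - <<'E'
from h import *
im,*_=cam('wrist'); w=load('wrist')
a=np.radians(-22.2);p0=np.array([.504,-.2263]);e=np.array([np.cos(a),np.sin(a)]);q=p0+.1285*e
print('q',q,'expect',proj(w,[*q,.174]))
g=cv2.cvtColor(im,cv2.COLOR_BGR2GRAY)[:235,180:370]
c=cv2.HoughCircles(cv2.medianBlur(g,5),cv2.HOUGH_GRADIENT,1,5,param1=100,param2=15,minRadius=12,maxRadius=60);print(c[0][:8]+[180,0,0])
for u in c[0][:4]+[180,0,0]: print([at_z(w,u[:2],z) for z in(.17,.185)], 'R at .17',u[2]/w[0][0,0]*( -w[1].T@w[2])[2], )
print(g[60:160:4,92].tolist())
go(*q,.2,-22.2)
E
```

```text
q [ 0.62297437 -0.27485254] expect [271.79402441  97.48924716]
[[269.5         91.5         33.79999924]
 [269.5        102.5         32.90000153]
 [263.5         96.5         41.        ]
 [274.5         95.5         38.90000153]
 [279.5         95.5         44.        ]
 [258.5         96.5         45.5       ]
 [275.5         90.5         28.79999924]
 [237.5        157.5         54.90000153]]
[array([ 0.62729832, -0.27494138,  0.17      ]), array([ 0.62630004, -0.27455912,  0.185     ])] R at .17 0.04340442514110349
[array([ 0.6207587 , -0.27228794,  0.17      ]), array([ 0.62020433, -0.27208579,  0.185     ])] R at .17 0.042248688923236494
[array([ 0.62587832, -0.26994873,  0.17      ]), array([ 0.62497643, -0.26990536,  0.185     ])] R at .17 0.052650339377345104
[array([ 0.62365603, -0.27714067,  0.17      ]), array([ 0.62290499, -0.27660912,  0.185     ])] R at .17 0.04995361663699431
[46, 48, 46, 188, 194, 191, 188, 167, 159, 156, 154, 150, 147, 144, 128, 16, 21, 26, 90, 134, 176, 175, 175, 174, 173]
tip [ 0.5381 -0.2396  0.2331] ori [ 1.7999e+02  5.0000e-02 -2.2040e+01] j [ -5.   12.3 -10.   -0.  -67.8  73. ] F [-1.2  0.4 -0.7] open 0.0005 gf 0.0 t 66.475
SHIFT units [3.68 0.03 1.33] TURN units 0.03
```

```bash
python3 -m handwheel '[[-1,0.95,0,0,0,0,0],[-1,0.95,0,0,0,0,0],[-1,0.95,0,0,0,0,0],[-1,0.83,0,0,0,0,0],[-1,0,0,0.8,0,0,0]]'
python3 -m handwheel '[[-1,0,0,0.6,0,0,0],[-1,0,0,0.15,0,0,0],[-1,0,0,0,0,0,0]]'
python3 -m handwheel '[[-1,0,0,0.15,0,0,0],[-1,0,0,0,0,0,0]]'
python3 -m handwheel '[[-1,0,0,0.15,0,0,0],[-1,0,0,0,0,0,0]]'
```

```text
clock: 67.1
tool_pos: [0.6241, -0.2743, 0.3924]
orientation: [-180.0, -0.1, -22.0]
force: [-0.8, 1.1, 0.1]
opening: 0.0002
gripper_force: 0.0
clock: 67.47
tool_pos: [0.6228, -0.2738, 0.3732]
orientation: [180.0, -0.0, -22.0]
force: [0.0, 0.4, -0.1]
opening: 0.0003
gripper_force: 0.0
clock: 67.72
tool_pos: [0.6229, -0.2738, 0.3694]
orientation: [-180.0, -0.0, -22.0]
force: [0.3, 0.6, 0.9]
opening: 0.0006
gripper_force: 0.0
clock: 67.97
tool_pos: [0.6231, -0.2739, 0.3658]
orientation: [180.0, -0.0, -22.0]
force: [-0.9, 0.9, 3.2]
opening: 0.0009
gripper_force: 1.8
```

```bash
python3 -m handwheel '[[-1,0,0,0.15,0,0,0],[-1,0,0,0,0,0,0]]'
python3 -m handwheel '[[-1,0,0,0.15,0,0,0],[-1,0,0,0,0,0,0]]'
python3 -m handwheel '[[-1,0,0,0.1,0,0,0],[-1,0,0,0,0,0,0]]'
```

```text
clock: 68.22
tool_pos: [0.6231, -0.2739, 0.362]
orientation: [180.0, -0.0, -22.0]
force: [-0.3, 0.8, 6.2]
opening: 0.0006
gripper_force: 2.9
clock: 68.47
tool_pos: [0.623, -0.2738, 0.3603]
orientation: [180.0, -0.1, -22.0]
force: [-3.0, 4.1, 15.5]
opening: 0.0006
gripper_force: 7.5
clock: 68.72
tool_pos: [0.6228, -0.2738, 0.3601]
orientation: [180.0, -0.2, -21.9]
force: [-8.8, 6.8, 26.6]
opening: 0.0001
gripper_force: 13.3
```

Hard stop reached: the force is well above the 7 N needed and travel has stopped. I hold a moment, lift, check and hand in.

```bash
python3 -m handwheel '[[-1,0,0,0,0,0,0],[-1,0,0,-0.3,0,0,0],[-1,0,0,-0.8,0,0,0],[-1,0,0,-0.9,0,0,0],[-1,0,0,-0.9,0,0,0]]' >/dev/null
python3 -m handwheel '[[-1,-0.7,0,-0.3,0,0,0],[-1,-0.7,0,0,0,0,0],[-1,-0.6,0,0,0,0,0],[-1,-0.9,0,0,0,0,0],[-1,-0.9,0,0,0,0,0]]' 
python3 -m handwheel '[[-1,0,0,0,0,0,0],[-1,0,0,0,0,0,0],[-1,0,0,0,0,0,0]]' 
python3 - <<'E'
from h import *
a=cv2.imread('pics/side0.png');im=brass('side');brass('wrist')
d=np.abs(im.astype(int)-a).mean(2);print('plunger diff',d[128:150,278:302].mean(),'shuttle diff',d[160:190,310:345].mean())
s=load('side');g=cv2.cvtColor(im,cv2.COLOR_BGR2GRAY)
print('tin px',proj(s,[.475,.22,.06]))
print(close_job())
E
```

```text
clock: 69.97
tool_pos: [0.5334, -0.2378, 0.4346]
orientation: [180.0, 0.1, -22.0]
force: [-0.3, 0.3, 0.3]
opening: 0.0008
gripper_force: 0.0
clock: 70.35
tool_pos: [0.5352, -0.2383, 0.435]
orientation: [180.0, 0.0, -22.0]
force: [-0.4, 0.1, 0.1]
opening: 0.0007
gripper_force: 0.0
brass side [185.9 252.6] [177, 246, 18, 14, 221]
brass wrist [257.1 297.9] [255, 272, 5, 52, 208]
brass wrist [282.8 298.2] [281, 272, 5, 52, 190]
brass wrist [253.7 344. ] [69, 335, 336, 17, 4142]
plunger diff 13.540404040404042 shuttle diff 16.64793650793651
tin px [263.42016824 277.43627571]
the job is handed in; nothing more can be done
None
```

I fed all three brass feet into the tumbler, left the tin on the tray, pressed the start plunger down to its stop and let it go, and handed the job in at about 70 s; no verdict came back.

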